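# Demagnetize the movement tin

### The job

Without picking anything up, push the oblong tin along the bench with the fingertips until one of its long sides lies flat against the steel front plate of the demagnetizer, with the tin centred on the plate. Only then press the demagnetizer's push button all the way down and let it come up again. Leave everything else where it is, and leave the tin where you pushed it.

Things in the scene. Friction and masses are not known exactly. Their poses are not given: they have to be found in the camera images.
- oblong_tin: closed rectangular tin box of bare metal, lying loose and flat on the bench, 120 mm long (own x), 90 mm wide (own y), 34 mm high, about 0.3 kg; the largest of the tins on the open bench. Origin at the centre of its underside, z up. It starts on the right of the demagnetizer (towards -y) with its long sides within about 0.6 rad of parallel to the plate
- demagnetizer: copper-clad box fixed to the bench, 120 mm long (own x), 82 mm deep (own y) and 56 mm high, with a chunky button on top; its steel front plate is 120 mm wide, 46 mm high, upright and faces along own -y. Origin at the centre of the housing's underside on the bench, z up; the plate's outer face is the plane own y = -45 mm, the back is at own y = +37 mm (a thin flex trails from it, look only)
- plate (a point): point on the plate's outer face, at its middle lengthwise and at bench height; axes as the demagnetizer's: x along the plate, y into the plate. The tin is home when its centre lies 45 mm out from here along own -y, with its long sides parallel to own x
- button_top (a point): centre of the top face of the demagnetizer's round push button, 34 mm in diameter, which is pressed straight down; moves with the button
- button (a joint): travel of the push button, 0 when up, 0.006 m when fully down; a spring needs about 4 N for fully down and returns it
- staking_block: bystander: bronze cylinder with small holes in its top, 54 mm diameter, 40 mm high, beside one end of the demagnetizer; origin at the centre of its underside
- round_tin: bystander: round tin, 56 mm diameter, 26 mm high, beside the other end of the demagnetizer; origin at the centre of its underside
- small_tin: bystander: square tin 55 x 55 x 28 mm at the far side of the bench; origin at the centre of its underside
- remover: bystander: bone-handled hand remover lying at the far side of the bench, 145 mm long along own x, 12 mm high; origin on its underside near the middle
- screwdriver: bystander: screwdriver with dark wood handle lying at the far side of the bench, 130 mm long, up to about 30 mm high
- loupe: bystander: short black tube (eyeglass), 34 mm diameter, 28 mm high, on the right of the bench; origin at the centre of its underside
- jar: bystander: small closed amber jar, 44 mm diameter, 50 mm high, on the right of the bench; origin at the centre of its underside
Things that resemble listed ones, but are neither listed nor needed, are in the scene too. What is shaped like the oblong_tin but purple or turquoise is not meant.

How it is judged:
By the outcome, as a careful person would: the job done as asked, in the order asked, and still so for the second after the job is handed in, with the robot touching nothing.
It also fails if it takes over 56 s, if anything falls off the work surface, if the arm or the gripper's body presses on something with over 40 N, if the wrist force passes 120 N, or if a joint passes its speed limit or range.

### The arm

A 6-joint arm with a two-finger parallel gripper is mounted at the origin on the work surface. World frame = base frame: x ahead of the robot, y to its left, z up, the work surface at z = 0. Lengths are in m, angles in degrees, forces in N, time in s.
With the tool pointing down it reaches from about 0.4 to 0.825 m from the base axis. Payload 7 kg.
Tool frame: the origin (TCP) lies at the very end of the fingers, on their centre line; the grasp point (between the pads) lies 19 mm behind it (ctrl.tcp_to_grasp is the distance from the TCP to the grasp point, in m); z points along the fingers, y is the direction in which the jaws open and shut (so a half turn about z gives the same grasp; the last joint's range is limited). The gripper opens to 88 mm and grips with 3 to 60 N. Pads are 19 mm wide; open, the fingers measure 130 mm over their backs; the gripper's body (78 mm by 193 mm) begins 47 mm behind the grasp point.
Start: joints at [-60.441, 20.546, 0.682, 0, -70.136, -16.507], TCP at [0.152, -0.658, 0.19] pointing down, gripper open.
Joint ranges: [-176.03, 176.03], [-82.01, 121.73], [-58.28, 71.71], [-173.87, 95.51], [-174.79, -0.11], [-173.66, 173.66]. Speed limits (degrees/s): [136.94, 136.94, 172.46, 180, 180, 180].

### API

Orientations are given as [roll, pitch, yaw] about the fixed x, y, z axes, in that order (R = Rz(yaw) Ry(pitch) Rx(roll)).
In Python, from plant import ctrl gives the robot as it stands.
- The arm moves only by the tool jog_arm, never from a script. Its argument "commands" is a list of rows, each an object of numbers: "x", "y", "z": the shift along the tool's x, y, z in cm; "roll": the turn about the tool's z in rad. In form: [{"x": .., "y": .., "z": .., "roll": ..}, ...]. A call has 1 to 12 rows; each row shifts and turns the commanded pose from where the row before left it, along the tool's axes as they then stand; what a row does not reach is not made up. A row lasts 1/10 s, in which the tool goes at most 50 mm and 8.59 degrees, less where a joint would pass 70% of its speed; a pose out of reach is approached as far as the arm can. A call is refused whole if a number of a shift passes 5 or a number of a turn 0.15, either way. A call with a gripper value outside its range is refused whole. "gripper" is the finger opening in cm, from 0 to 8.76, set as the call begins (left out, the last holds). The fingers move at their own pace and stop on an object; the grip force is fixed at half the most. Time passes only in rows, so rows that do not move let the fingers close. It gives the time, the measured TCP pose, the force and the opening at its end, in the units of the state.
- ctrl.get_obs(): the state, without advancing time (a new reading comes with each control period).
- ctrl.snapshot(name): name is "scene" or "top"; returns a dict with "image" (400x640x3 uint8, red, green, blue), "mtx" (3x3 intrinsics, pixels), "position" and "orientation" of the camera in the world. Camera axes: x right, y up, looking along -z (the intrinsics and any distortion apply to the point x, -y, -z); pixel columns grow to the right and rows downward; lengths in m; the calibration is good to about 2 mm. A picture is of the moment at which its call begins. There is no depth.
- ctrl.close_job(): hands the job in, once; it reports no verdict.
Trained networks look in the newest picture that a camera, given by its name, has taken for a name from the list of things; names that differ only in an ending like _2 or _b are one class to them, and where a whole thing is asked for, a point or a joint stands for the part that bears it (a point fixed in the world has none). Each returns a list of dicts, best first, with "confidence" (0 to 1); they miss things now and then, are a little off and sometimes report something else, mostly with a low value. They report only what shows in the picture. A call takes as long as a camera call. They do not tell look-alikes from the thing itself.
- ctrl.search_frame(camera, query): "position" ([column, row] as shares, 0 to 1, of the picture: columns of its width, rows of its height, amid what is visible of it).
- ctrl.regions_of(camera, query): "mask" (400x640 bool, what is visible of it) and "position" ([column, row] as shares, 0 to 1, of the picture: columns of its width, rows of its height, amid what is visible of it).
The state is a dict: "clock": time; "joint_pos": joint angles; "qvel": joint speeds; "tau": joint torques, N m; "tool_pos": TCP position; "orientation": TCP orientation; "force": force on the tool from outside, world axes, zero at the start; "moment": the same for the moment, N m; "opening": finger opening in m.
Only numpy, scipy, OpenCV 4.12 (cv2) and the standard library are available. Lean on these libraries where they do the work, as an engineer would, in place of code of your own. Each camera call takes 0.05 s, during which the arm holds its last target.

## Working session

There is one attempt and no reset: what is moved stays moved. The work goes in short steps, Python scripts to look and compute and a tool call to move; the robot and the scene stay as the last step left them, time stands still between calls to the robot, and variables do not carry over. Pictures are saved under pics/ and viewed, and the job is handed in when it is done.

Besides the shell and the picture viewer there is one more tool, called as name(argument=value, ...), one argument or row to a line, values as JSON. jog_arm: Moves the arm, as the interface text tells. Its arguments: {"type":"object","properties":{"commands":{"type":"array"},"gripper":{"type":"number"}},"required":["commands"]}

```bash
mkdir -p pics; ls; python3 - <<'E'
from plant import ctrl
import cv2,numpy as np,json
print(ctrl.get_obs())
for n in("scene","top"):
    s=ctrl.snapshot(n); cv2.imwrite(f"pics/{n}0.png",s["image"][:,:,::-1])
    print(n,s["mtx"],s["position"],s["orientation"],[k for k in s])
    for q in ["oblong_tin","demagnetizer","button_top","plate","staking_block","round_tin","loupe","jar","small_tin"]:
        try: print(q,[(np.round(np.array(d["position"])*[640,400]),round(d["confidence"],2)) for d in ctrl.search_frame(n,q)])
        except Exception as e: print(q,e)
E
```

```text
pics
{'clock': 0.0, 'joint_pos': array([-6.04413287e+01,  2.05930011e+01,  6.34689019e-01, -1.99835399e-02,
       -7.01376776e+01, -1.65053737e+01]), 'qvel': array([ 0.04702214,  0.07338952, -0.02420558,  0.00921105,  0.03429339,
        0.03337502]), 'tau': array([ 6.10137395e-04, -5.82725322e+01,  2.93051791e+01,  6.99672371e+00,
        7.16711045e-03, -1.24096709e-04]), 'tool_pos': array([ 0.15227698, -0.65702953,  0.18891247]), 'orientation': array([ 1.79902628e+02, -9.26212458e-03, -1.66953500e+02]), 'force': array([ 0.02272427,  0.32333755, -0.48966786]), 'moment': array([-0.03912953, -0.01538607,  0.10388086]), 'opening': 0.08771787503304035}
scene [[426.46710894   0.         317.00714813]
 [  0.         426.46710894 202.35782353]
 [  0.           0.           1.        ]] [ 1.12853043 -0.33386968  0.72086028] [43.52163647  0.85000281 67.96302406] ['image', 'mtx', 'position', 'orientation']
oblong_tin [(array([321., 160.]), 0.85), (array([292., 231.]), 0.74), (array([218., 200.]), 0.62)]
demagnetizer [(array([427., 185.]), 0.58)]
button_top [(array([432., 169.]), 0.51)]
plat
[... 282 characters left out ...]
 (array([428., 168.]), 0.21)]
top [[447.87738364   0.         324.55879571]
 [  0.         447.87738364 199.78531299]
 [  0.           0.           1.        ]] [ 0.49683413 -0.13880514  1.25174597] [  4.29715039   0.82887402 -88.80213593] ['image', 'mtx', 'position', 'orientation']
oblong_tin [(array([342., 210.]), 0.69), (array([291., 277.]), 0.65)]
demagnetizer [(array([226., 213.]), 0.95)]
button_top []
plate [(array([226., 213.]), 0.56)]
staking_block [(array([238., 168.]), 0.67)]
round_tin [(array([228., 261.]), 0.65), (array([223., 212.]), 0.36), (array([242., 126.]), 0.36)]
loupe [(array([228., 260.]), 0.56), (array([425., 204.]), 0.52)]
jar []
small_tin [(array([280., 134.]), 0.81)]
```

View pics/scene0.png

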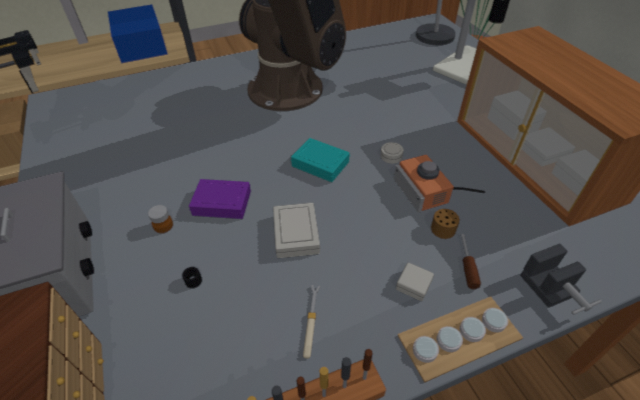

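View pics/top0.png

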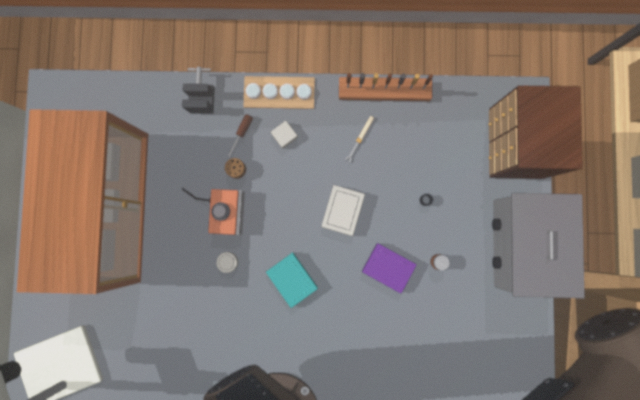

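Top view: what could be taken for the oblong tin is the bare-metal tin at (343,210), the turquoise one at (291,279) and the purple one at (389,268). I choose the bare-metal one; in the scene view it is at (296,230). The demagnetizer is at (226,213) with its plate at column ~242 facing right (-y). The staking block is at (236,168) and the round tin at (227,262). Next I measure poses with a silhouette fit and check a close crop.

```bash
cat > h.py <<'E'
from plant import ctrl
import cv2,numpy as np
from scipy.spatial.transform import Rotation as R
from scipy.optimize import minimize
def proj(s,P):
    Rm=R.from_euler('xyz',s["orientation"],degrees=True).as_matrix()
    c=(np.atleast_2d(P)-s["position"])@Rm
    c=c*[1,-1,-1]
    q=c@np.array(s["mtx"]).T
    return q[:,:2]/q[:,2:]
def ray(s,px,z):
    Rm=R.from_euler('xyz',s["orientation"],degrees=True).as_matrix()
    d=np.linalg.inv(s["mtx"])@[px[0],px[1],1]; d=Rm@(d*[1,-1,-1])
    p=np.array(s["position"]); return p+d*(z-p[2])/d[2]
def box(x,y,a,x0,x1,y0,y1,z0,z1):
    c,s_=np.cos(a),np.sin(a)
    return np.array([[x+c*u-s_*v,y+s_*u+c*v,z] for u in(x0,x1) for v in(y0,y1) for z in(z0,z1)])
TIN=(-.06,.06,-.045,.045,0,.034)
DEM=(-.06,.06,-.045,.037,0,.056)
def hullmask(s,P,K=4):
    m=np.zeros((400*K,640*K),np.uint8); h=cv2.convexHull(((proj(s,P)+.5)*K).astype(np.float32)).astype(np.int32)
    cv2.fillConvexPoly(m,h,255); return cv2.resize(m,(640,400),interpolation=cv2.INTER_AREA)/255.
def getmask(cam,q,s,near):
    # region whose centre is closest to the expected world point
    e=proj(s,near)[0]; best=None
    for d in ctrl.regions_of(cam,q):
        p=np.array(d["position"])*[640,400]
        if np.hypot(*(p-e))<40 and (best is None or np.hypot(*(p-e))<best[0]): best=(np.hypot(*(p-e)),d)
    return None if best is None else best[1]["mask"].astype(float)
def fit(ms,p0,dims):
    def f(p):
        return sum(np.abs(hullmask(s,box(p[0]/100,p[1]/100,p[2],*dims))-m).sum()/m.sum() for s,m in ms)
    r=min((minimize(f,[p0[0]*100,p0[1]*100,p0[2]+d],method='Nelder-Mead',options=dict(initial_simplex=np.array([p0[0]*100,p0[1]*100,p0[2]+d])+np.array([[0,0,0],[1,0,0],[0,1,0],[0,0,.15]]),xatol=.005,fatol=1e-5)) for d in(-.15,0,.15)),key=lambda r:r.fun)
    return np.array([r.x[0]/100,r.x[1]/100,r.x[2]]),r.fun
def overlay(s,Ps,fn,cx,cy,w,h,k):
    im=s["image"][:,:,::-1].copy(); x0,y0=int(cx-w/2),int(cy-h/2)
    im=cv2.resize(im[max(y0,0):y0+h,max(x0,0):x0+w],None,fx=k,fy=k,interpolation=cv2.INTER_CUBIC)
    for P,col in Ps:
        q=(proj(s,P)+.5-[max(x0,0),max(y0,0)])*k
        for i in range(8):
            for b in(1,2,4):
                if not i&b: cv2.line(im,tuple(map(int,q[i])),tuple(map(int,q[i|b])),col,1,cv2.LINE_AA)
    cv2.imwrite(fn,im)
E
python3 - <<'E'
from h import *
S={n:ctrl.snapshot(n) for n in("scene","top")}
pt=ray(S["top"],(343,210),.034); pd=ray(S["top"],(226,213),.056); print(pt,pd,ray(S["scene"],(296,228),.034))
mt=[];md=[]
for n,s in S.items():
    for q,p,L in(("oblong_tin",pt,mt),("demagnetizer",pd,md)):
        m=getmask(n,q,s,p); print(n,q,None if m is None else m.sum())
        if m is not None:L.append((s,m))
for L,p,D,a in((mt,pt,TIN,np.pi/2),(md,pd,DEM,np.pi/2)):
    for sub in [L]+[[l] for l in L]: 
        if not sub: continue
        r,f=fit(sub,(p[0],p[1],a),D); print(r,np.degrees(r[2]),f)
    if D is TIN: rt=fit(L,(p[0],p[1],a),D)[0]
    else: rd=fit(L,(p[0],p[1],a),D)[0]
for n,c in(("scene",(355,200)),("top",(285,210))):
    overlay(S[n],[(box(*rt,*TIN),(0,0,255)),(box(*rd,*DEM),(255,0,0))],f"pics/{n}1.png",*c,200,140,4)
for q in["round_tin","staking_block"]:
    for d in ctrl.search_frame("top",q): print(q,ray(S["top"],np.array(d["position"])*[640,400],.03),d["confidence"])
E
```

```text
[ 0.56108946 -0.17002705  0.034     ] [0.54556479 0.14376258 0.056     ] [ 0.57178714 -0.16718075  0.034     ]
scene oblong_tin 2268.0
scene demagnetizer 2375.0
top oblong_tin 1427.0
top demagnetizer 1641.0
[ 0.56230005 -0.16771991  1.714431  ] 98.22966052152721 0.8408492648618879
[ 0.56215647 -0.16530179  1.64691338] 94.36118590591 0.4115987135594979
[ 0.56163488 -0.16851543  2.87476719] 164.7120268632548 0.04037814144578644
[ 0.55089478  0.15576493 -0.02109207] -1.2084867844550136 0.2269151607196649
[0.54646947 0.15620984 1.06866236] 61.22984293998079 0.311402270381837
[0.55041706 0.14499672 3.11571738] 178.51745618725798 0.08880285813289361
round_tin [0.41447139 0.14115997 0.03      ] 0.63
staking_block [0.55790386 0.15090147 0.03      ] 0.74
staking_block [0.67302399 0.12508817 0.03      ] 0.54
```

```bash
ls pics
```

```text
scene0.png
scene1.png
top0.png
top1.png
```

```bash
python3 - <<'E'
from h import *
S={n:ctrl.snapshot(n) for n in("scene","top")}
pt=(.562,-.168,-.26);pd=(.55,.145,0)
mt=[];md=[]
for n,s in S.items():
    for q,p,L in(("oblong_tin",pt,mt),("demagnetizer",pd,md)):
        m=getmask(n,q,s,[p[0],p[1],.03])
        if m is not None:L.append((s,m)); cv2.imwrite(f"pics/m_{n}_{q}.png",m*255)
for L,p,D in((mt,pt,TIN),(md,pd,DEM)):
    for sub in [L]+[[l] for l in L]: 
        r,f=fit(sub,p,D); print(r,np.degrees(r[2]),f)
        if sub is L:
            if D is TIN: rt=r
            else: rd=r
for n,c in(("scene",(355,200)),("top",(285,210))):
    overlay(S[n],[(box(*rt,*TIN),(0,0,255)),(box(*rd,*DEM),(255,0,0))],f"pics/{n}2.png",*c,200,140,4)
E
```

```text
[ 0.56104975 -0.16676897 -0.25367864] -14.53471517552889 0.15926012185178884
[ 0.55939767 -0.16443275 -0.27136279] -15.54794262180605 0.045354415114565186
[ 0.56098179 -0.16921258 -0.26637007] -15.261880919232494 0.05477338476374156
[ 0.55036479  0.15505534 -0.03196133] -1.8312494292813584 0.21734391407334647
[ 0.54936346  0.15926552 -0.08640163] -4.950448994733589 0.1031135768542763
[ 0.55015988  0.1532916  -0.02804424] -1.6068168772022393 0.06496044903078393[ WARN:0@4.517] global loadsave.cpp:1063 imwrite_ Unsupported depth image for selected encoder is fallbacked to CV_8U.
```

View pics/scene2.png

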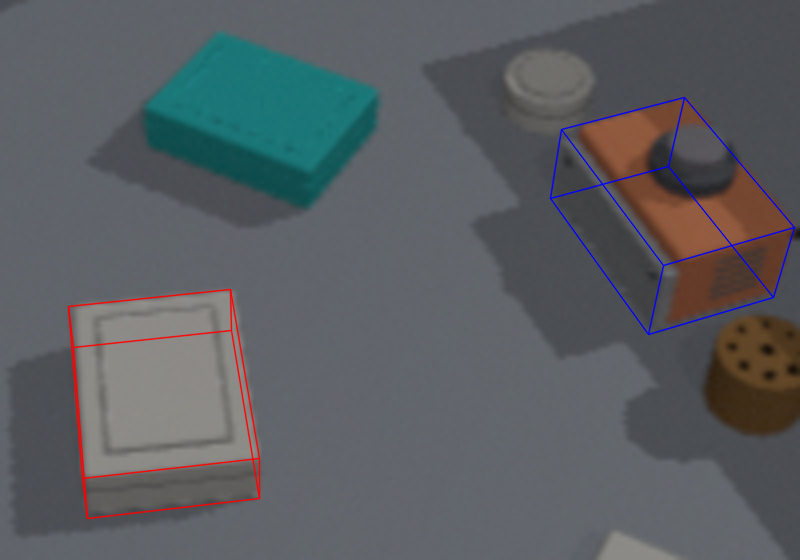

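View pics/top2.png

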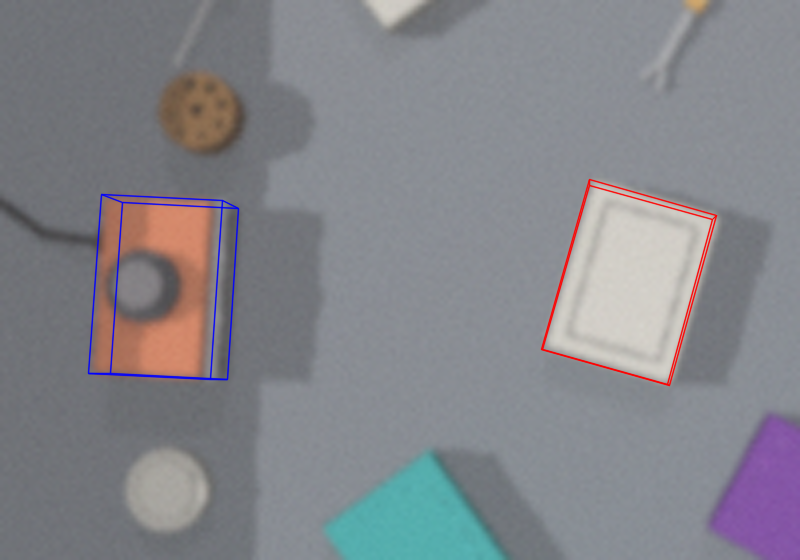

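```bash
python3 - <<'E'
from h import *
S={n:ctrl.snapshot(n) for n in("scene","top")}
def crop(s,x0,y0,w,h,k,fn):
    im=cv2.resize(s["image"][y0:y0+h,x0:x0+w,::-1],None,fx=k,fy=k,interpolation=cv2.INTER_CUBIC); cv2.imwrite(fn,im)
crop(S["top"],205,180,50,60,10,"pics/td.png"); crop(S["scene"],390,145,75,70,8,"pics/sd.png")
E
```

```text
(no output)
```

View pics/td.png

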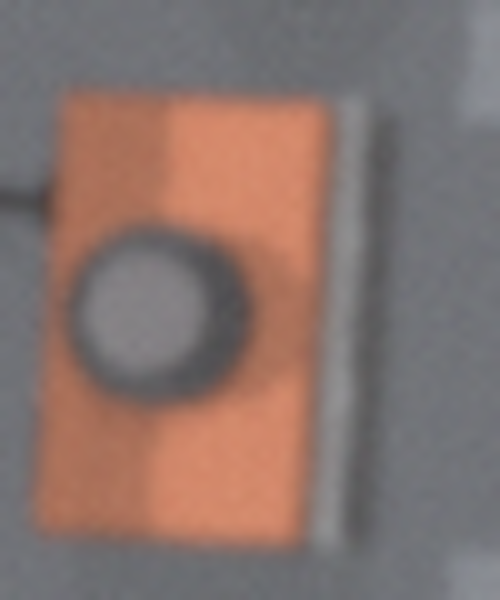

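View pics/sd.png

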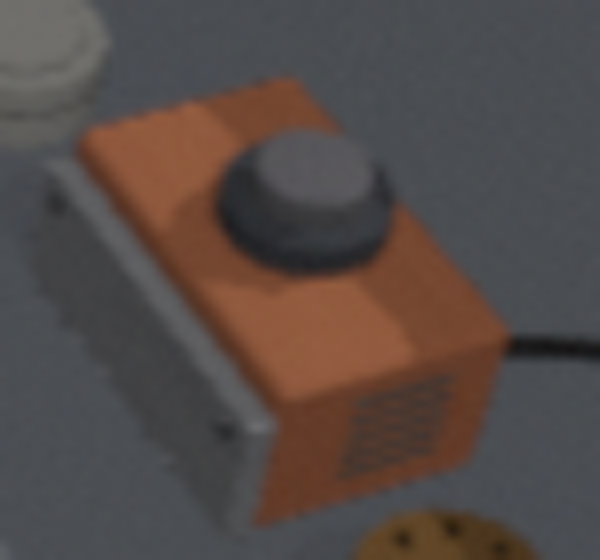

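```bash
python3 - <<'E'
from h import *
S={n:ctrl.snapshot(n) for n in("scene","top")}
t=lambda a,b:(205+a/10-.5,180+b/10-.5)
u=lambda a,b:(390+a/8-.5,145+b/8-.5)
T=S["top"];C=S["scene"]
print("top housing z.056");L=[(65,93),(330,100),(35,532),(305,545)]
for p in L: print(p,ray(T,t(*p),.056).round(4))
print("plate top edge z.046")
for p in [(370,97),(345,547)]: print(p,ray(T,t(*p),.046).round(4))
print("button top");
for z in(.07,.08):print(ray(T,t(142,312),z).round(4),ray(C,u(318,170),z).round(4))
print("scene housing .056")
for p in [(290,77),(80,130),(508,332),(285,400)]: print(p,ray(C,u(*p),.056).round(4))
print("plate .046 / bottom 0")
for p in [(52,160),(250,430)]: print(p,ray(C,u(*p),.046).round(4))
for p in [(235,535),(32,260)]: print(p,ray(C,u(*p),0).round(4))
E
```

```text
top housing z.056
(65, 93) [0.6099 0.1867 0.056 ]
(330, 100) [0.6094 0.1151 0.056 ]
(35, 532) [0.4919 0.1901 0.056 ]
(305, 545) [0.49   0.1176 0.056 ]
plate top edge z.046
(370, 97) [0.6114 0.1064 0.046 ]
(345, 547) [0.4896 0.1089 0.046 ]
button top
[0.5507 0.1601 0.07  ] [0.5446 0.168  0.07  ]
[0.5502 0.1576 0.08  ] [0.5535 0.1603 0.08  ]
scene housing .056
(290, 77) [0.4929 0.1938 0.056 ]
(80, 130) [0.4896 0.1241 0.056 ]
(508, 332) [0.6102 0.1905 0.056 ]
(285, 400) [0.609  0.1197 0.056 ]
plate .046 / bottom 0
(52, 160) [0.4886 0.1167 0.046 ]
(250, 430) [0.6074 0.1116 0.046 ]
(235, 535) [ 0.6061  0.1161 -0.    ]
(32, 260) [0.4832 0.1189 0.    ]
```

```bash
cat >> h.py <<'E'
def toolshift(tgt,yaw=None):
    o=ctrl.get_obs(); Rm=R.from_euler('xyz',o["orientation"],degrees=True).as_matrix()
    return (Rm.T@(np.array(tgt)-o["tool_pos"])*100).round(2)
E
python3 - <<'E'
from h import *
T=ctrl.snapshot("top")
for p in[(375,245),(362,268),(266,278),(292,254),(302,306),(497,195),(497,297)]: print(p,ray(T,p,.034).round(3))
y=np.radians(-105.3);Rz=np.array([[np.cos(y),np.sin(y)],[np.sin(y),-np.cos(y)]])
a=np.array([.152,-.657]);b=np.array([.2,-.43]);c=np.array([.539,-.2435])
print((Rz.T@(b-a)*100).round(2),(Rz.T@(c-b)*100).round(2))
E
```

```text
(375, 245) [ 0.468 -0.258  0.034]
(362, 268) [ 0.406 -0.224  0.034]
(266, 278) [0.373 0.034 0.034]
(292, 254) [ 0.439 -0.034  0.034]
(302, 306) [ 0.301 -0.065  0.034]
(497, 195) [ 0.61  -0.587  0.034]
(497, 297) [ 0.337 -0.585  0.034]
[-23.16   1.36] [-26.93 -27.78]
```

jog_arm(
  commands=[
    {"roll": -0.135},
    {"roll": -0.135},
    {"roll": -0.135},
    {"roll": -0.135},
    {"roll": -0.135},
    {"roll": -0.135},
    {"roll": -0.135},
    {"roll": -0.135},
  ],
  gripper=5,
)

```text
validation failed for argument at $.co...
```

jog_arm(
  commands=[
    {"x": 0, "y": 0, "z": 0, "roll": -0.135},
    {"x": 0, "y": 0, "z": 0, "roll": -0.135},
    {"x": 0, "y": 0, "z": 0, "roll": -0.135},
    {"x": 0, "y": 0, "z": 0, "roll": -0.135},
    {"x": 0, "y": 0, "z": 0, "roll": -0.135},
    {"x": 0, "y": 0, "z": 0, "roll": -0.135},
    {"x": 0, "y": 0, "z": 0, "roll": -0.135},
    {"x": 0, "y": 0, "z": 0, "roll": -0.135},
  ],
  gripper=5,
)

```text
clock: 2.75
tool_pos: [0.1524, -0.6576, 0.1899]
orientation: [180.0, 0.0, -104.7]
force: [0.3, -0.3, 1.0]
opening: 0.0496
```

jog_arm(
  commands=[
    {"x": -3.9, "y": 0.2, "z": 0, "roll": 0},
    {"x": -3.9, "y": 0.2, "z": 0, "roll": 0},
    {"x": -3.9, "y": 0.2, "z": 0, "roll": 0},
    {"x": -3.9, "y": 0.2, "z": 0, "roll": 0},
    {"x": -3.9, "y": 0.2, "z": 0, "roll": 0},
    {"x": -3.9, "y": 0.2, "z": 0, "roll": 0},
    {"x": 0, "y": 0, "z": 0, "roll": 0},
  ],
)

```text
clock: 3.45
tool_pos: [0.2019, -0.4253, 0.1906]
orientation: [-179.9, 0.0, -104.9]
force: [-0.7, -0.3, -0.3]
opening: 0.0501
```

```bash
python3 - <<'E'
from h import *
print(toolshift([.539,-.2435,.19]),ctrl.get_obs()["orientation"],ctrl.get_obs()["tool_pos"])
E
```

```text
[-26.25 -27.89   0.11] [-1.79899347e+02  4.78000816e-03 -1.04934220e+02] [ 0.20190364 -0.4252841   0.19059803]
```

jog_arm(
  commands=[
    {"x": -2.4, "y": -2.54, "z": 0, "roll": 0},
    {"x": -2.4, "y": -2.54, "z": 0, "roll": 0},
    {"x": -2.4, "y": -2.54, "z": 0, "roll": 0},
    {"x": -2.4, "y": -2.54, "z": 0, "roll": 0},
    {"x": -2.4, "y": -2.54, "z": 0, "roll": 0},
    {"x": -2.4, "y": -2.54, "z": 0, "roll": 0},
    {"x": -2.4, "y": -2.54, "z": 0, "roll": 0},
    {"x": -2.4, "y": -2.54, "z": 0, "roll": 0},
    {"x": -2.4, "y": -2.54, "z": 0, "roll": 0},
    {"x": -2.4, "y": -2.54, "z": 0, "roll": 0},
    {"x": -2.2, "y": -2.54, "z": 0, "roll": 0},
    {"x": 0, "y": 0, "z": 0, "roll": 0},
  ],
)

```text
clock: 4.65
tool_pos: [0.5428, -0.247, 0.189]
orientation: [180.0, -0.0, -104.9]
force: [-0.6, -1.1, -0.1]
opening: 0.0498
```

```bash
python3 - <<'E'
from h import *
print(toolshift([.539,-.2435,.10]),ctrl.get_obs()["orientation"],ctrl.get_obs()["tool_pos"])
for n in("scene","top"):
    s=ctrl.snapshot(n); cv2.imwrite(f"pics/{n}3.png",s["image"][:,:,::-1])
    print(proj(s,ctrl.get_obs()["tool_pos"]))
E
```

```text
[-0.24  0.46  8.9 ] [ 1.79995567e+02 -1.45794261e-02 -1.04938705e+02] [ 0.54281815 -0.24696091  0.18904166]
[[244.98695095 174.78412203]]
[[377.49883663 216.13994552]]
```

View pics/scene3.png

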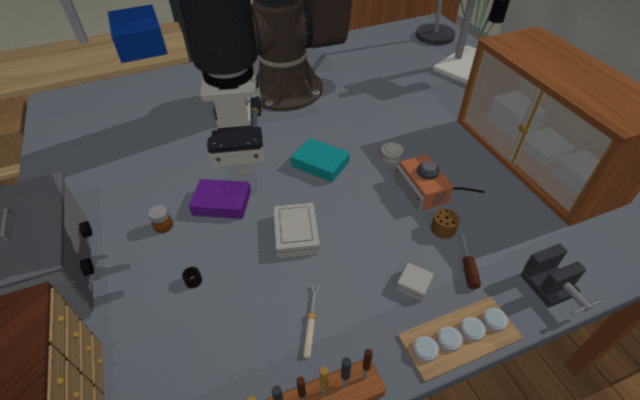

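View pics/top3.png

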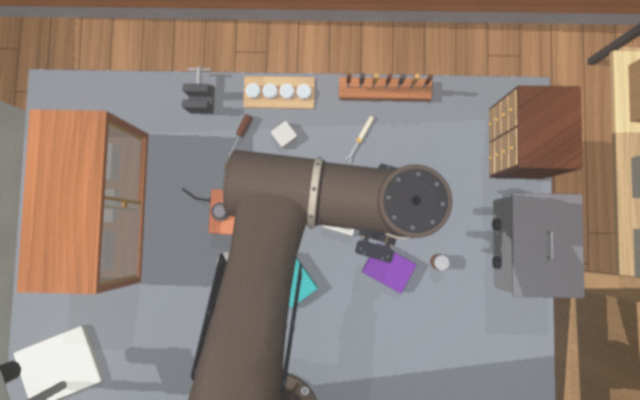

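The scene view shows the gripper at (243,165), left of the tin at (296,230), with the purple tin nearer the base. The top view is partly blocked by the arm. Descending behind the tin.

jog_arm(
  commands=[
    {"x": -0.1, "y": 0.4, "z": 2.2, "roll": 0},
    {"x": 0, "y": 0, "z": 2.2, "roll": 0},
    {"x": 0, "y": 0, "z": 2.2, "roll": 0},
    {"x": 0, "y": 0, "z": 2.2, "roll": 0},
    {"x": 0, "y": 0, "z": 2.2, "roll": 0},
    {"x": 0, "y": 0, "z": 2.2, "roll": 0},
    {"x": 0, "y": 0, "z": 2.2, "roll": 0},
    {"x": 0, "y": 0, "z": 2.2, "roll": 0},
    {"x": 0, "y": 0, "z": 0, "roll": 0},
  ],
)

```text
clock: 5.65
tool_pos: [0.533, -0.2464, 0.0114]
orientation: [179.7, -0.0, -105.2]
force: [0.1, 0.1, 0.3]
opening: 0.0502
```

```bash
python3 - <<'E'
from h import *
s=ctrl.snapshot("scene"); cv2.imwrite("pics/s4.png",cv2.resize(s["image"][120:280,180:380,::-1],None,fx=4,fy=4,interpolation=cv2.INTER_CUBIC))
o=ctrl.get_obs()["tool_pos"];print(o,(proj(s,o)-[180,120])*4)
E
```

```text
[ 0.53431229 -0.24670919  0.01312554] [[302.99283106 451.6351614 ]]
```

View pics/s4.png

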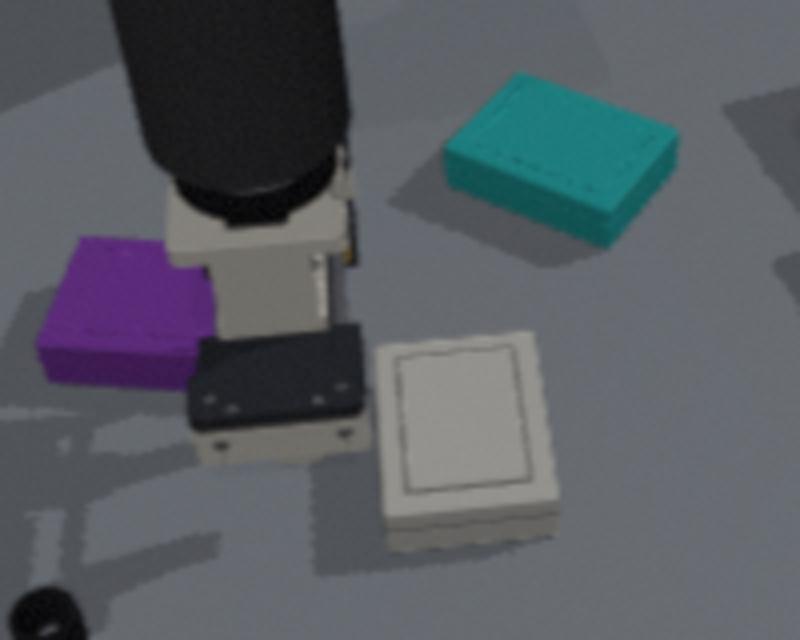

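jog_arm(
  commands=[
    {"x": -0.5, "y": 0, "z": 0, "roll": 0},
    {"x": -0.5, "y": 0, "z": 0, "roll": 0},
    {"x": -0.5, "y": 0, "z": 0, "roll": 0},
    {"x": -0.5, "y": 0, "z": 0, "roll": 0},
    {"x": -0.5, "y": 0, "z": 0, "roll": 0},
    {"x": -0.5, "y": 0, "z": 0, "roll": 0},
    {"x": -0.48, "y": 0.12, "z": 0, "roll": -0.008},
    {"x": -0.48, "y": 0.12, "z": 0, "roll": -0.008},
    {"x": -0.48, "y": 0.12, "z": 0, "roll": -0.008},
    {"x": -0.48, "y": 0.11, "z": 0, "roll": -0.008},
    {"x": -0.48, "y": 0.11, "z": 0, "roll": -0.008},
    {"x": -0.48, "y": 0.11, "z": 0, "roll": -0.008},
  ],
)

```text
clock: 6.9
tool_pos: [0.544, -0.1871, 0.0139]
orientation: [180.0, 0.0, -102.3]
force: [-0.3, -0.6, 0.2]
opening: 0.05
```

```bash
cat > look.py <<'E'
import sys
from h import *
s=ctrl.snapshot("scene"); o=ctrl.get_obs(); x0=[.56,float(sys.argv[2]),float(sys.argv[3])]
m=getmask("scene","oblong_tin",s,[x0[0],x0[1],.03])
print(o["clock"],o["tool_pos"].round(4),o["orientation"].round(2),o["force"].round(1))
if m is not None:
    r,f=fit([(s,m)],x0,TIN); print("tin",r.round(4),np.degrees(r[2]).round(1),f)
    c=proj(s,[r[0],r[1],.03])[0]
    overlay(s,[(box(*r,*TIN),(0,0,255))],f"pics/{sys.argv[1]}.png",c[0]+10,c[1]-10,200,150,4)
else: print("no mask")
E
python3 look.py l1 -.14 -.2
```

```text
6.95 [ 0.544  -0.1866  0.0139] [-1.8000e+02  1.0000e-02 -1.0225e+02] [-0.2  1.1  0.2]
tin [ 0.5604 -0.1636 -0.2782] -15.9 0.5629585437961527
```

View pics/l1.png

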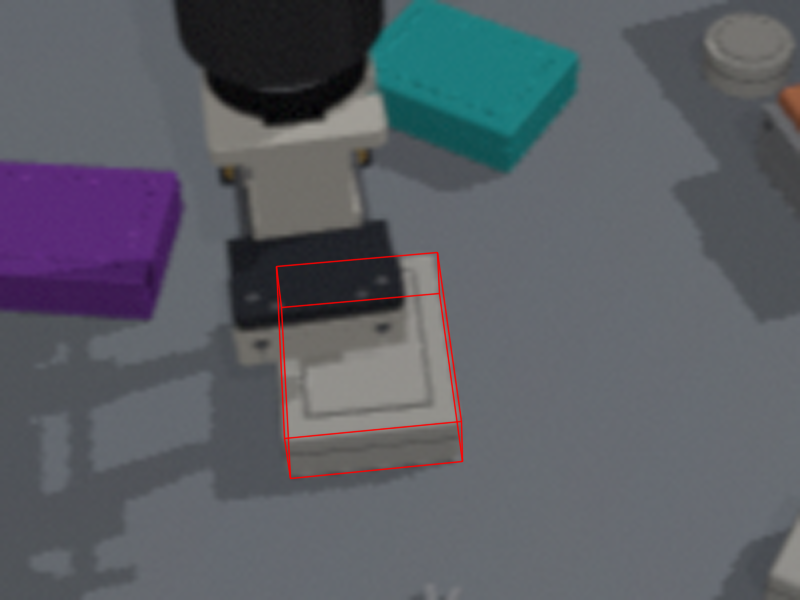

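```bash
python3 - <<'E'
from h import *
s=ctrl.snapshot("scene");o=ctrl.get_obs();t=o["tool_pos"];a=np.radians(o["orientation"][2]+90)
print(t,o["force"],np.degrees(a))
Ps=[]
for sg in(1,-1):
    b=box(t[0],t[1],a,sg*.025,sg*.046,-.0095,.0095,t[2],t[2]+.06); Ps.append((b,(0,255,0)))
Ps.append((box(.5604,-.1636,-.278,*TIN),(0,0,255)))
overlay(s,Ps,"pics/z1.png",275,215,100,75,8)
E
```

```text
[ 0.54405591 -0.18721375  0.01390957] [-0.08633075 -0.09837827  0.61246734] -12.28227461179286
```

View pics/z1.png

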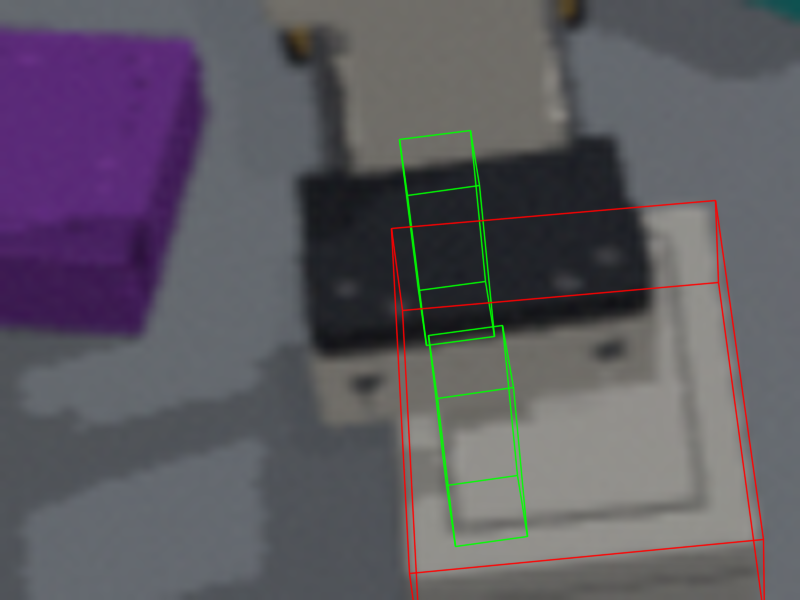

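```bash
python3 - <<'E'
from h import *
s=ctrl.snapshot("scene");o=ctrl.get_obs();t=o["tool_pos"];a=np.radians(o["orientation"][2]+90)
Ps=[(box(t[0],t[1],a,-.0965,.0965,-.039,.039,t[2]+.066,t[2]+.12),(0,255,0)),(box(t[0],t[1],a,-.065,.065,-.0095,.0095,t[2],t[2]+.066),(255,255,0))]
overlay(s,Ps,"pics/z2.png",275,205,120,100,6)
s=ctrl.snapshot("top")
overlay(s,Ps,"pics/z3.png",345,210,120,100,6)
E
```

```text
(no output)
```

View pics/z2.png

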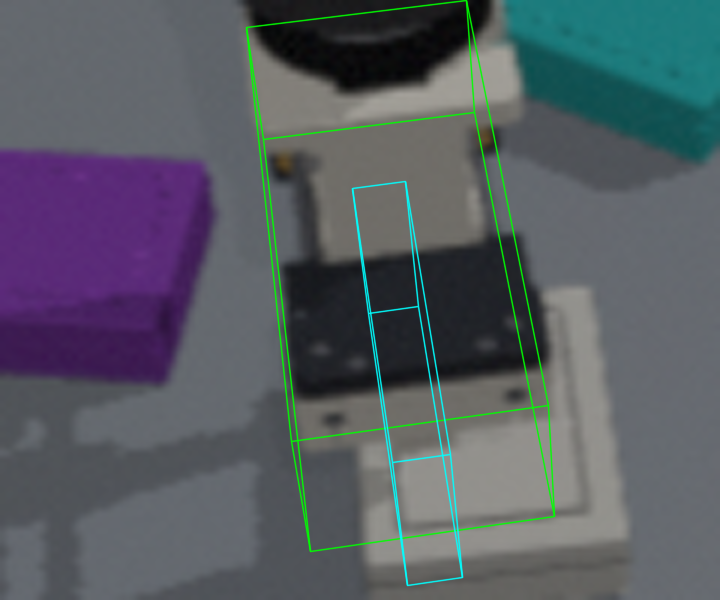

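View pics/z3.png

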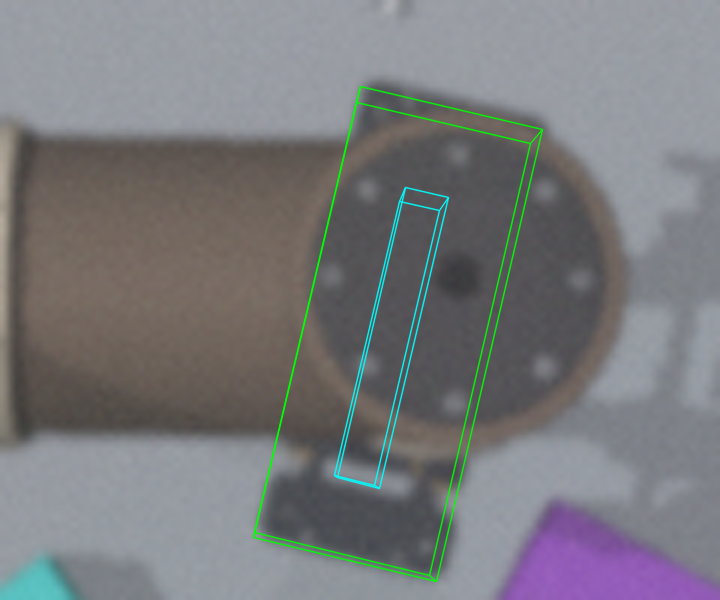

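```bash
python3 - <<'E'
from h import *
s=ctrl.snapshot("scene");s0=dict(s);s0["image"]=cv2.imread("pics/scene3.png")[:,:,::-1]
t=[.5428,-.247,.189];a=np.radians(-14.9)
Ps=[(box(t[0],t[1],a,-.0965,.0965,-.039,.039,t[2]+.066,t[2]+.12),(0,255,0)),(box(t[0],t[1],a,-.046,.046,-.0095,.0095,t[2],t[2]+.066),(255,255,0))]
overlay(s0,Ps,"pics/z4.png",240,135,120,100,6)
for n in("scene","top"):
  s=ctrl.snapshot(n); print(n,s["position"],s["orientation"],s["mtx"].round(1).tolist())
print(ctrl.get_obs())
E
```

```text
scene [ 1.12853043 -0.33386968  0.72086028] [43.52163647  0.85000281 67.96302406] [[426.5, 0.0, 317.0], [0.0, 426.5, 202.4], [0.0, 0.0, 1.0]]
top [ 0.49683413 -0.13880514  1.25174597] [  4.29715039   0.82887402 -88.80213593] [[447.9, 0.0, 324.6], [0.0, 447.9, 199.8], [0.0, 0.0, 1.0]]
{'clock': 7.3, 'joint_pos': array([ 4.32532622e-01,  2.12365095e+01, -2.43156369e+01, -4.07813755e-04,
       -4.44493456e+01, -1.27667235e+01]), 'qvel': array([-0.14807763,  0.03734445, -0.00870719,  0.01202243, -0.01137518,
        0.02142374]), 'tau': array([ 7.37392274e-02, -5.17050326e+01,  2.18465459e+01,  5.21303907e+00,
        1.87273999e-02,  1.97480708e-04]), 'tool_pos': array([ 0.54397181, -0.18769681,  0.01384679]), 'orientation': array([ 1.79998482e+02, -5.11767321e-05, -1.02334482e+02]), 'force': array([-0.42818654,  0.77386881,  0.31737876]), 'moment': array([0.07727467, 0.0910428 , 0.02810568]), 'opening': 0.04973634639492041}
```

View pics/z4.png

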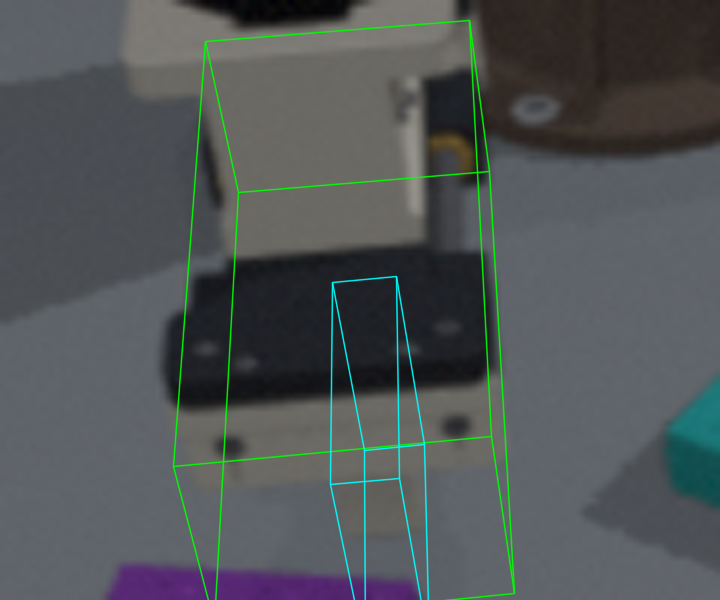

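```bash
python3 - <<'E'
from h import *
s=ctrl.snapshot("scene")
for z in(.15,.19,.22,.24,.26): print(ray(s,(242,173.7),z).round(3))
# known: front finger face expected
print(proj(s,[[.587,-.259,.189],[.587,-.259,.24],[.5428,-.247,.189]]))
T=ctrl.snapshot("top")
import glob
E
```

```text
[ 0.493 -0.246  0.15 ]
[ 0.537 -0.252  0.19 ]
[ 0.571 -0.257  0.22 ]
[ 0.593 -0.26   0.24 ]
[ 0.615 -0.263  0.26 ]
[[245.62575407 192.84673952]
 [241.48348522 171.41234102]
 [245.51198605 175.30893745]]
```

```bash
python3 - <<'E'
import cv2
im=cv2.imread("pics/top3.png");cv2.imwrite("pics/t3c.png",cv2.resize(im[140:280,320:480],None,fx=5,fy=5,interpolation=cv2.INTER_CUBIC))
E
```

```text
(no output)
```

View pics/t3c.png

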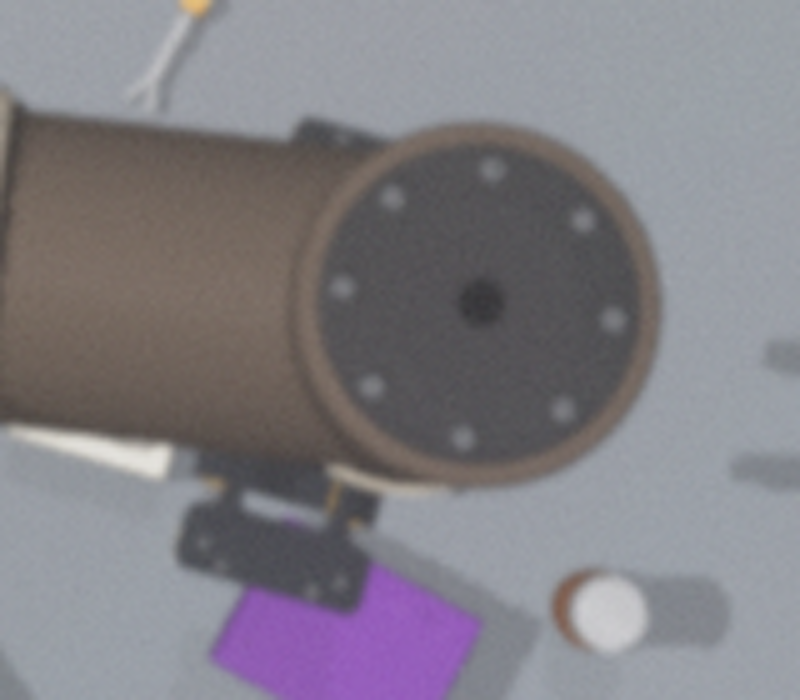

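```bash
python3 - <<'E'
from h import *
from scipy.optimize import least_squares
S=ctrl.snapshot("scene");T=ctrl.snapshot("top")
o=ctrl.get_obs();t=o["tool_pos"];a=np.radians(o["orientation"][2]+90);c,s=np.cos(a),np.sin(a)
sc=lambda p:np.array(p)/6+[275-60,205-50]-.5
tp=lambda p:np.array(p)/6+[345-60,210-50]-.5
def P(u,v,z,d): return [t[0]+d[0]+c*u-s*v,t[1]+d[1]+s*u+c*v,t[2]+d[2]+z]
obs=[(S,sc((305,448)),.0965,-.039,0),(S,sc((545,408)),.0965,.039,0),(S,sc((295,392)),.0965,-.039,1),(S,sc((548,358)),.0965,.039,1),
(T,tp((372,85)),.0965,.039,1),(T,tp((545,120)),.0965,-.039,1),(T,tp((262,530)),-.0965,.039,1),(T,tp((437,575)),-.0965,-.039,1)]
# top: larger col=-y
def f(d,ob=obs):
    return np.concatenate([(proj(cam,P(u,v,.066+(d[3] if k else 0),d))[0]-px) for cam,px,u,v,k in ob])
# own y+ -> world +y -> left in top
r=least_squares(f,[0,0,0,.02]);print(r.x.round(4),r.cost);print(f(r.x).reshape(-1,2).round(1))
E
```

```text
[0.0017 0.0006 0.0532 0.0236] 8.630088608457221
[[-1.7 -0.2]
 [ 1.1  0.5]
 [-1.5  0.5]
 [ 0.2  0.1]
 [-1.7 -1.6]
 [ 0.3 -0.1]
 [-1.7  0.8]
 [ 0.4  0.9]]
```

The images contradict the state: both cameras put the gripper about 50 mm higher than the reported z (the body fit gives dz = +53 mm and the visible fingertip gives +49 mm, with x and y agreeing within 2 mm). The tin has not moved, so the fingers passed over it. I'll back off, then lower carefully, watching force and pictures.

jog_arm(
  commands=[
    {"x": 1.4, "y": 0, "z": 0, "roll": 0},
    {"x": 1.4, "y": 0, "z": 0, "roll": 0},
    {"x": 1.4, "y": 0, "z": 0, "roll": 0},
    {"x": 1.4, "y": 0, "z": 0, "roll": 0.04},
    {"x": 0, "y": 0, "z": 0.7, "roll": 0},
    {"x": 0, "y": 0, "z": 0.7, "roll": 0},
    {"x": 0, "y": 0, "z": 0.7, "roll": 0},
    {"x": 0, "y": 0, "z": 0, "roll": 0},
  ],
)

```text
clock: 8.3
tool_pos: [0.5311, -0.2418, -0.0086]
orientation: [179.9, -0.0, -104.6]
force: [0.2, 0.5, 0.3]
opening: 0.0502
```

```bash
cat > gl.py <<'E'
import sys
from h import *
s=ctrl.snapshot("scene");o=ctrl.get_obs();t=o["tool_pos"].copy();a=np.radians(o["orientation"][2]+90)
print(o["clock"],t.round(4),o["orientation"].round(1),o["force"].round(1)); t[2]+=float(sys.argv[2])
w=o["opening"]/2
Ps=[(box(t[0],t[1],a,sg*w,sg*(w+.021),-.0095,.0095,t[2],t[2]+.066),(0,255,0)) for sg in(1,-1)]
Ps.append((box(t[0],t[1],a,-.0965,.0965,-.039,.039,t[2]+.066,t[2]+.09),(255,255,0)))
c=proj(s,t)[0]
overlay(s,Ps,f"pics/{sys.argv[1]}.png",c[0]+10,c[1],120,100,6)
E
python3 gl.py g1 .05
```

```text
8.35 [ 0.5315 -0.2419 -0.008 ] [ 179.9   -0.  -104.6] [0.5 0.3 0.4]
```

View pics/g1.png

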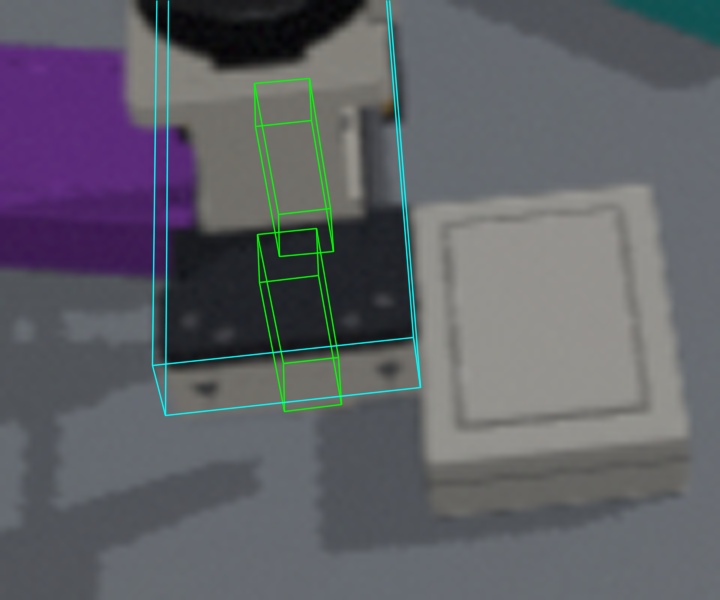

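z now reads below zero with no contact, and the +50 mm overlay fits the gripper, which confirms the offset. Lowering further.

jog_arm(
  commands=[
    {"x": 0, "y": 0, "z": 0.6, "roll": 0},
    {"x": 0, "y": 0, "z": 0.6, "roll": 0},
    {"x": 0, "y": 0, "z": 0.6, "roll": 0},
    {"x": 0, "y": 0, "z": 0.3, "roll": 0},
    {"x": 0, "y": 0, "z": 0.3, "roll": 0},
    {"x": 0, "y": 0, "z": 0.3, "roll": 0},
    {"x": 0, "y": 0, "z": 0, "roll": 0},
    {"x": 0, "y": 0, "z": 0, "roll": 0},
  ],
)

```text
clock: 9.15
tool_pos: [0.5321, -0.2423, -0.0341]
orientation: [-180.0, -0.0, -104.6]
force: [0.5, -0.5, -0.7]
opening: 0.0501
```

```bash
python3 gl.py g2 .05
```

```text
9.2 [ 0.5322 -0.2423 -0.034 ] [-180.    -0.  -104.6] [ 0.  -0.8  0.1]
```

View pics/g2.png

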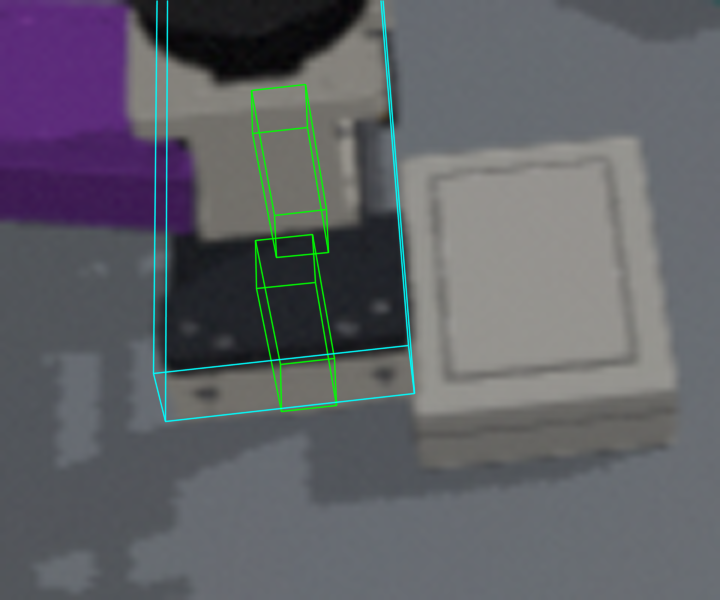

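jog_arm(
  commands=[
    {"x": -0.52, "y": -0.12, "z": 0, "roll": 0},
    {"x": -0.52, "y": -0.12, "z": 0, "roll": 0},
    {"x": -0.52, "y": -0.12, "z": 0, "roll": 0.01},
    {"x": -0.52, "y": -0.12, "z": 0, "roll": 0},
    {"x": -0.52, "y": -0.12, "z": 0, "roll": 0},
    {"x": -0.48, "y": 0.13, "z": 0, "roll": -0.008},
    {"x": -0.48, "y": 0.12, "z": 0, "roll": -0.008},
    {"x": -0.48, "y": 0.12, "z": 0, "roll": -0.008},
    {"x": -0.48, "y": 0.12, "z": 0, "roll": -0.008},
    {"x": -0.48, "y": 0.11, "z": 0, "roll": -0.008},
    {"x": -0.48, "y": 0.11, "z": 0, "roll": -0.008},
  ],
)

```text
clock: 10.3
tool_pos: [0.5446, -0.1886, -0.0341]
orientation: [-180.0, 0.0, -102.4]
force: [-0.6, -1.1, -0.6]
opening: 0.05
```

```bash
python3 gl.py g3 .05
```

```text
10.35 [ 0.5446 -0.188  -0.0341] [ 180.     0.  -102.4] [-0.8  1.  -1.3]
```

View pics/g3.png

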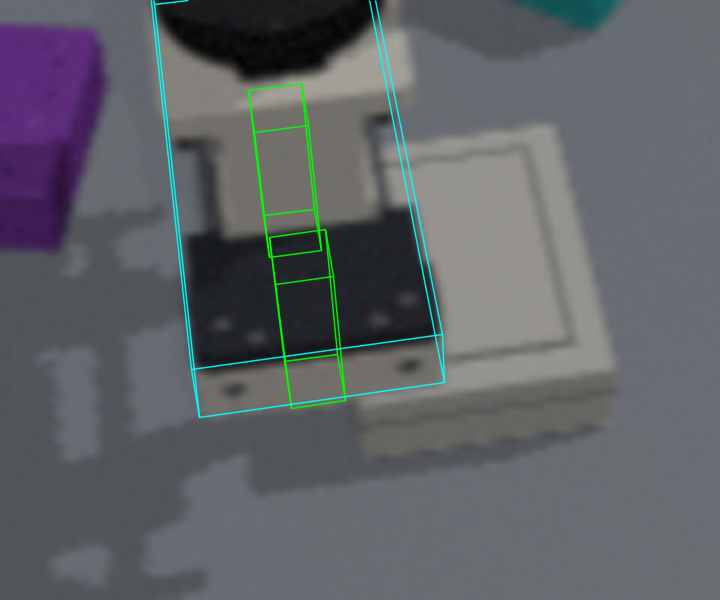

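jog_arm(
  commands=[
    {"x": -0.49, "y": 0.1, "z": 0, "roll": -0.009},
    {"x": -0.49, "y": 0.1, "z": 0, "roll": -0.009},
    {"x": -0.49, "y": 0.09, "z": 0, "roll": -0.009},
    {"x": -0.49, "y": 0.09, "z": 0, "roll": -0.009},
    {"x": -0.49, "y": 0.08, "z": 0, "roll": -0.009},
    {"x": -0.49, "y": 0.08, "z": 0, "roll": -0.009},
    {"x": -0.5, "y": 0.07, "z": 0, "roll": -0.009},
    {"x": -0.5, "y": 0.07, "z": 0, "roll": -0.009},
    {"x": -0.5, "y": 0.06, "z": 0, "roll": -0.009},
    {"x": -0.5, "y": 0.06, "z": 0, "roll": -0.009},
    {"x": -0.5, "y": 0.05, "z": 0, "roll": -0.009},
    {"x": -0.5, "y": 0.05, "z": 0, "roll": -0.009},
  ],
)

```text
clock: 11.55
tool_pos: [0.5456, -0.1284, -0.0341]
orientation: [180.0, -0.0, -96.2]
force: [-0.5, -1.9, 0.2]
opening: 0.0499
```

```bash
cat > gt.py <<'E'
import sys
from h import *
o=ctrl.get_obs();t=o["tool_pos"];a=np.radians(o["orientation"][2]+90)
print(o["clock"],t.round(4),o["orientation"].round(1),o["force"].round(1))
c,s_=np.cos(a),np.sin(a); u,v=.001,.0545
x,y=t[0]+c*u-s_*v,t[1]+s_*u+c*v; print("pred tin",x,y,np.degrees(a))
for n in("scene","top"):
    s=ctrl.snapshot(n); p=proj(s,[x,y,.03])[0]
    overlay(s,[(box(x,y,a,*TIN),(0,0,255))],f"pics/{sys.argv[1]}_{n}.png",p[0]+(20 if n=="scene" else -20),p[1],130,100,6)
E
python3 gt.py k1
```

```text
11.55 [ 0.5456 -0.1284 -0.0341] [180.   -0.  -96.2] [-0.5 -1.9  0.2]
pred tin 0.5524976961316337 -0.07437206554580295 -6.198921018524061
```

View pics/k1_scene.png

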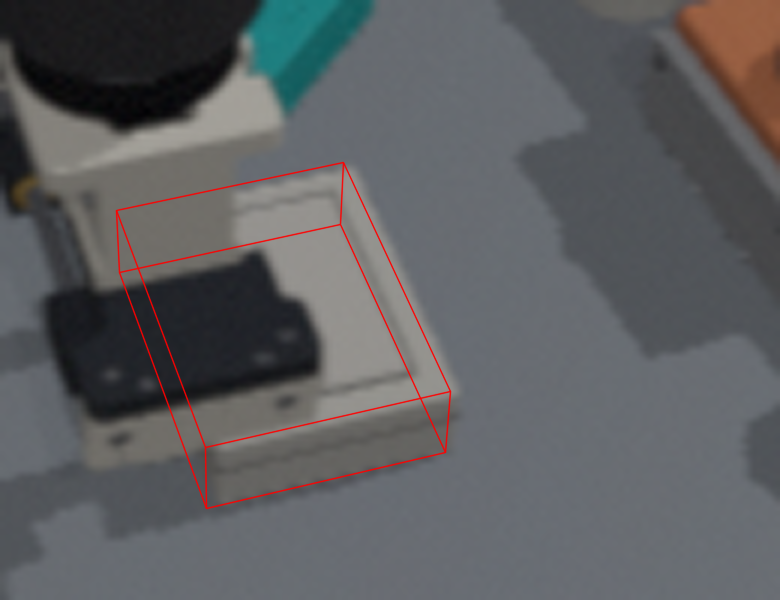

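View pics/k1_top.png

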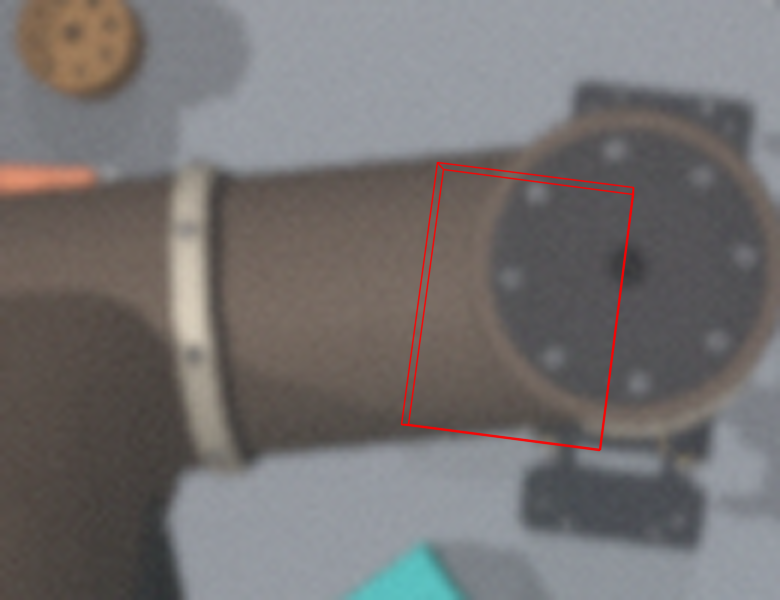

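jog_arm(
  commands=[
    {"x": -0.5, "y": 0.05, "z": 0, "roll": -0.0065},
    {"x": -0.5, "y": 0.04, "z": 0, "roll": -0.0065},
    {"x": -0.5, "y": 0.04, "z": 0, "roll": -0.0065},
    {"x": -0.5, "y": 0.04, "z": 0, "roll": -0.0065},
    {"x": -0.5, "y": 0.03, "z": 0, "roll": -0.0065},
    {"x": -0.5, "y": 0.03, "z": 0, "roll": -0.0065},
    {"x": -0.5, "y": 0.03, "z": 0, "roll": -0.0065},
    {"x": -0.5, "y": 0.02, "z": 0, "roll": -0.0065},
    {"x": -0.5, "y": 0.02, "z": 0, "roll": -0.0065},
    {"x": -0.5, "y": 0.02, "z": 0, "roll": -0.0065},
    {"x": -0.5, "y": 0.01, "z": 0, "roll": -0.0065},
    {"x": -0.5, "y": 0.01, "z": 0, "roll": -0.0065},
  ],
)

```text
clock: 12.85
tool_pos: [0.5466, -0.0684, -0.0342]
orientation: [180.0, -0.0, -91.7]
force: [0.1, -1.4, -0.7]
opening: 0.0499
```

jog_arm(
  commands=[
    {"x": -0.5, "y": 0.01, "z": 0, "roll": 0},
    {"x": -0.5, "y": 0.01, "z": 0, "roll": 0},
    {"x": -0.5, "y": 0.01, "z": 0, "roll": 0},
    {"x": -0.5, "y": 0.01, "z": 0, "roll": 0},
    {"x": -0.5, "y": 0.01, "z": 0, "roll": 0},
    {"x": -0.5, "y": 0.01, "z": 0, "roll": 0},
    {"x": -0.5, "y": 0.01, "z": 0, "roll": 0},
    {"x": -0.5, "y": 0.01, "z": 0, "roll": 0},
    {"x": -0.5, "y": 0.01, "z": 0, "roll": 0},
    {"x": 0, "y": 0, "z": 0, "roll": 0},
  ],
)

```text
clock: 13.85
tool_pos: [0.5474, -0.023, -0.034]
orientation: [-180.0, 0.0, -91.7]
force: [-0.5, -0.6, 0.3]
opening: 0.0502
```

```bash
python3 gt.py k2
```

```text
13.85 [ 0.5474 -0.023  -0.034 ] [-180.     0.   -91.7] [-0.5 -0.6  0.3]
pred tin 0.5500978411966894 0.0314357497518738 -1.7375035920947113
```

View pics/k2_scene.png

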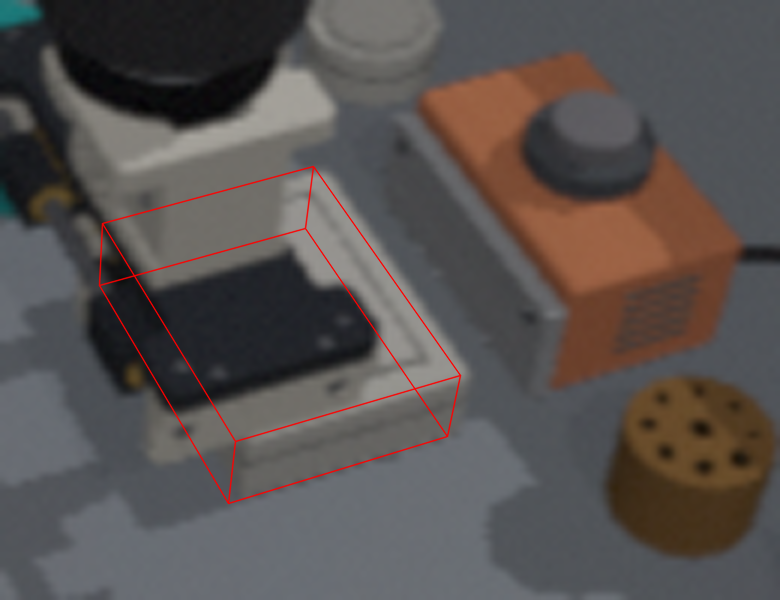

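View pics/k2_top.png

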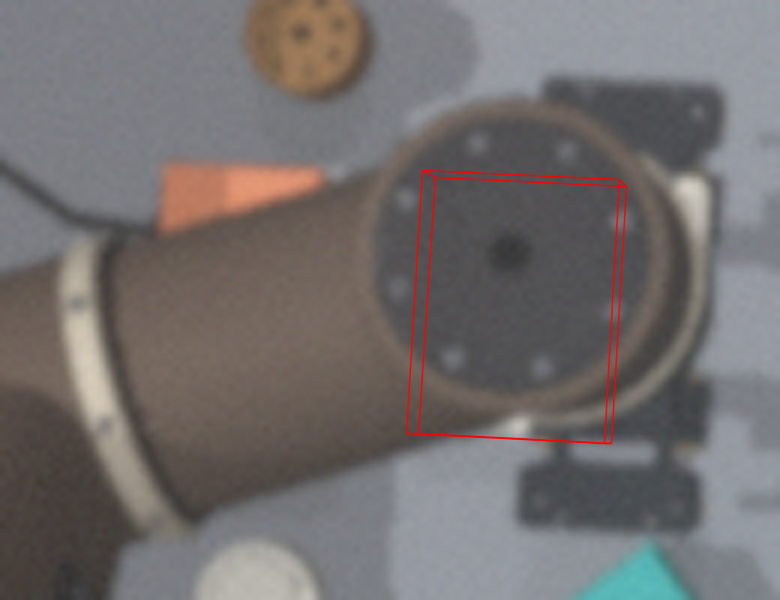

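jog_arm(
  commands=[
    {"x": -0.5, "y": 0.01, "z": 0, "roll": 0},
    {"x": -0.5, "y": 0.01, "z": 0, "roll": 0},
    {"x": -0.5, "y": 0.01, "z": 0, "roll": 0},
    {"x": -0.5, "y": 0.01, "z": 0, "roll": 0},
    {"x": -0.3, "y": 0.01, "z": 0, "roll": 0},
    {"x": -0.3, "y": 0.01, "z": 0, "roll": 0},
    {"x": 0, "y": 0, "z": 0, "roll": 0},
    {"x": 0, "y": 0, "z": 0, "roll": 0},
  ],
)

```text
clock: 14.75
tool_pos: [0.5474, 0.0026, -0.0342]
orientation: [-180.0, 0.0, -91.8]
force: [0.1, -0.7, -0.8]
opening: 0.0499
```

```bash
python3 gt.py k3
```

```text
14.75 [ 0.5474  0.0026 -0.0342] [-180.     0.   -91.8] [ 0.1 -0.7 -0.8]
pred tin 0.5500812729952583 0.057037022838511676 -1.765923940205866
```

View pics/k3_scene.png

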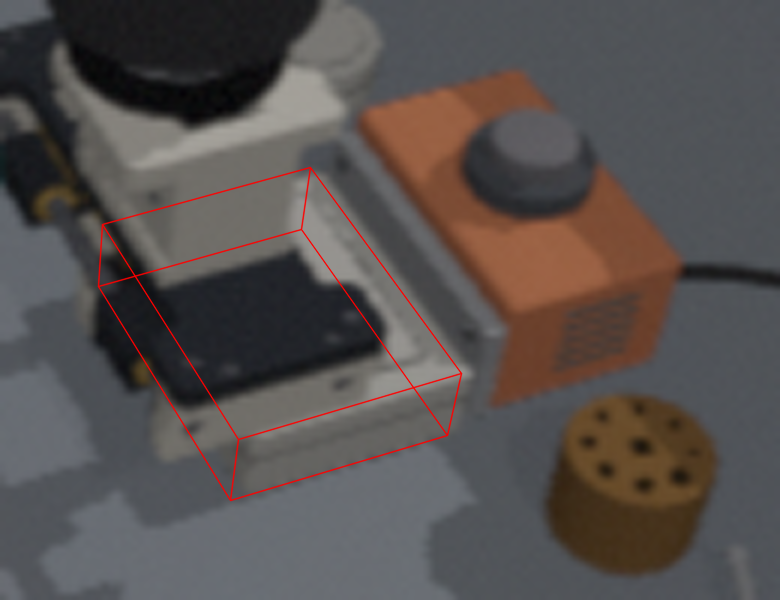

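```bash
python3 - <<'E'
from h import *
s=ctrl.snapshot("scene"); cv2.imwrite("pics/k4.png",cv2.resize(s["image"][145:225,355:455,::-1],None,fx=8,fy=8,interpolation=cv2.INTER_CUBIC))
E
```

```text
(no output)
```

View pics/k4.png

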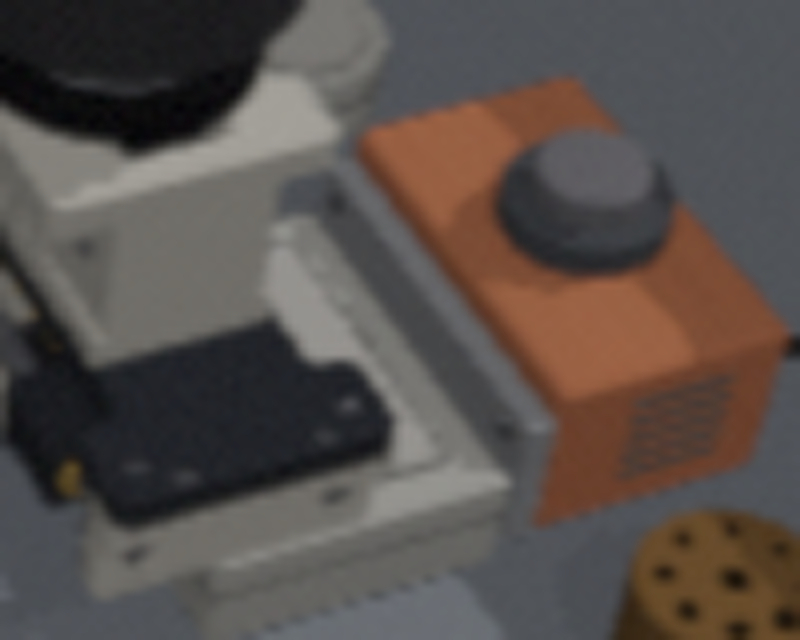

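```bash
python3 - <<'E'
from h import *
s=ctrl.snapshot("scene")
u=lambda a,b:(355+a/8-.5,145+b/8-.5)
for n,p,z in[("tin near R",(509,480),.034),("tin near L",(205,572),.034),("tin far R",(283,217),.034),("plate near out top",(530,434),.046),("plate near out bot",(512,530),0),("plate near inner top",(555,428),.046),("plate far out top",(333,168),.046),("house near",(562,402),.056),("house far",(360,130),.056),("house nearback",(792,335),.056),("house farback",(573,78),.056)]: print(n,ray(s,u(*p),z).round(4))
E
```

```text
tin near R [0.6124 0.1041 0.034 ]
tin near L [0.6102 0.0113 0.034 ]
tin far R [0.4939 0.0988 0.034 ]
plate near out top [0.6087 0.1108 0.046 ]
plate near out bot [0.6041 0.1163 0.    ]
plate near inner top [0.6094 0.1183 0.046 ]
plate far out top [0.4918 0.1152 0.046 ]
house near [0.6094 0.1186 0.056 ]
house far [0.4896 0.1241 0.056 ]
house nearback [0.6116 0.1909 0.056 ]
house farback [0.4937 0.1943 0.056 ]
```

jog_arm(
  commands=[
    {"x": 1, "y": 0, "z": 0, "roll": 0},
    {"x": 1.5, "y": 0, "z": 0, "roll": 0},
    {"x": 2, "y": 0, "z": -1, "roll": 0},
    {"x": 2, "y": 0, "z": -3, "roll": 0},
    {"x": 3, "y": 0, "z": -3.5, "roll": 0},
    {"x": 3, "y": 0, "z": -3.5, "roll": 0},
    {"x": 4, "y": 0, "z": 0, "roll": 0},
    {"x": 4, "y": 0, "z": 0, "roll": 0},
  ],
)

```text
clock: 15.75
tool_pos: [0.5412, -0.2051, 0.0776]
orientation: [-179.8, 0.0, -91.8]
force: [1.2, -0.4, -0.5]
opening: 0.0501
```

```bash
cat > rel.py <<'E'
import sys
from h import *
S={n:ctrl.snapshot(n) for n in("scene","top")}
o=ctrl.get_obs();print(o["clock"],o["tool_pos"].round(4))
x0=(.55,.06,-.03)
for n,s in S.items():
    m=getmask(n,"oblong_tin",s,[.55,.06,.03]); d=getmask(n,"demagnetizer",s,[.55,.145,.05])
    if m is None: print(n,"none");continue
    r,f=fit([(s,m)],x0,TIN); print(n,"tin",r.round(4),np.degrees(r[2]).round(2),round(f,3))
    c=proj(s,[.55,.1,.03])[0]; 
    im=s["image"][int(c[1])-40:int(c[1])+40,int(c[0])-50:int(c[0])+50,::-1]; print("crop origin",int(c[0])-50,int(c[1])-40)
    cv2.imwrite(f"pics/{sys.argv[1]}_{n}.png",cv2.resize(im,None,fx=8,fy=8,interpolation=cv2.INTER_CUBIC))
E
python3 rel.py r1
```

```text
15.85 [ 0.5398 -0.2074  0.076 ]
scene tin [ 0.552   0.0627 -0.0405] -2.32 0.042
crop origin 351 147
top none
```

View pics/r1_scene.png

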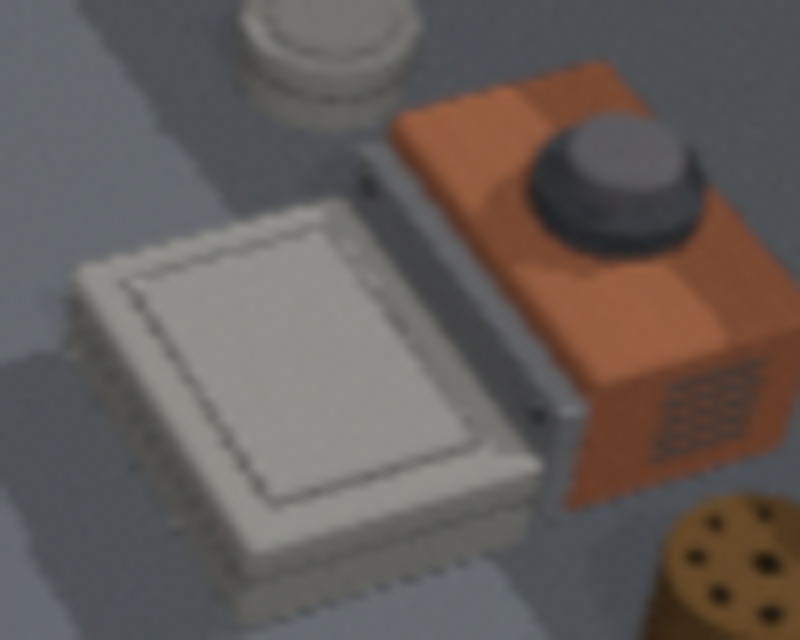

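```bash
python3 - <<'E'
from h import *
from scipy.optimize import least_squares
s=ctrl.snapshot("scene"); u=lambda p:np.array([351+p[0]/8-.5,147+p[1]/8-.5])
def pose(obs,x0):
    def f(d):
        c,q=np.cos(d[2]),np.sin(d[2])
        return np.concatenate([proj(s,[d[0]+c*a-q*b,d[1]+q*a+c*b,z])[0]-u(p) for p,a,b,z in obs])
    r=least_squares(f,x0); return r.x,f(r.x).reshape(-1,2).round(1).tolist()
D=[((600,387),.06,-.037,.056),((393,118),-.06,-.037,.056),((608,62),-.06,.037,.056),((563,418),.06,-.045,.046),((363,152),-.06,-.045,.046),((545,520),.06,-.045,0)]
T=[((545,464),.06,.045,.034),((253,557),.06,-.045,.034),((73,272),-.06,-.045,.034),((343,203),-.06,.045,.034),((240,625),.06,-.045,0),((530,533),.06,.045,0)]
d,e=pose(D,[.55,.155,0]);print(d,np.degrees(d[2]),e)
t,e=pose(T,[.55,.06,0]);print(t,np.degrees(t[2]),e)
c,q=np.cos(d[2]),np.sin(d[2]);r=t[:2]-d[:2];print("rel",c*r[0]+q*r[1],-q*r[0]+c*r[1]+.09,np.degrees(t[2]-d[2]))
# button top
for z in(.066,.07,.076,.08): print(z,ray(s,u((630,150)),z).round(4))
E
```

```text
[ 0.55086949  0.15871603 -0.0272786 ] -1.5629486692335544 [[-0.0, -0.2], [-0.3, -0.3], [0.3, -0.8], [0.6, 0.1], [-0.1, -0.6], [-0.4, 1.4]]
[ 0.55175778  0.06249059 -0.02215519] -1.269398926356225 [[0.4, -0.2], [0.1, -0.6], [-0.7, -0.7], [-0.0, -1.6], [0.3, 1.2], [-0.1, 1.5]]
rel 0.0035125362093353487 -0.00616540473755095 0.29354974287732927
0.066 [0.5395 0.172  0.066 ]
0.07 [0.5431 0.1689 0.07  ]
0.076 [0.5485 0.1643 0.076 ]
0.08 [0.5521 0.1612 0.08  ]
```

jog_arm(
  commands=[
    {"x": -3.4, "y": -1.45, "z": 0, "roll": 0},
    {"x": -3.4, "y": -1.45, "z": 0, "roll": 0},
    {"x": -3.4, "y": -1.45, "z": 0, "roll": 0},
    {"x": -3.4, "y": -1.45, "z": 0, "roll": 0},
    {"x": -3.4, "y": -1.45, "z": 0, "roll": 0},
    {"x": -3.4, "y": -1.45, "z": 0, "roll": 0},
    {"x": -3.4, "y": -1.45, "z": 0, "roll": 0},
    {"x": -3.3, "y": -1.45, "z": 0, "roll": 0},
    {"x": 0, "y": 0, "z": 0, "roll": 0},
    {"x": 0, "y": 0, "z": 0, "roll": 0},
  ],
  gripper=0,
)

```text
clock: 17.1
tool_pos: [0.6649, 0.0666, 0.0753]
orientation: [179.9, -0.0, -91.6]
force: [-0.3, -0.4, -1.0]
opening: 0.0002
```

```bash
python3 gl.py q1 .05; python3 -c "
from h import *
print(toolshift([.665,.06,-.034]))"
```

```text
17.15 [0.6647 0.0656 0.0754] [179.9  -0.  -91.7] [-0.5 -0.5 -1.6]
[ 0.56 -0.06 10.94]
```

View pics/q1.png

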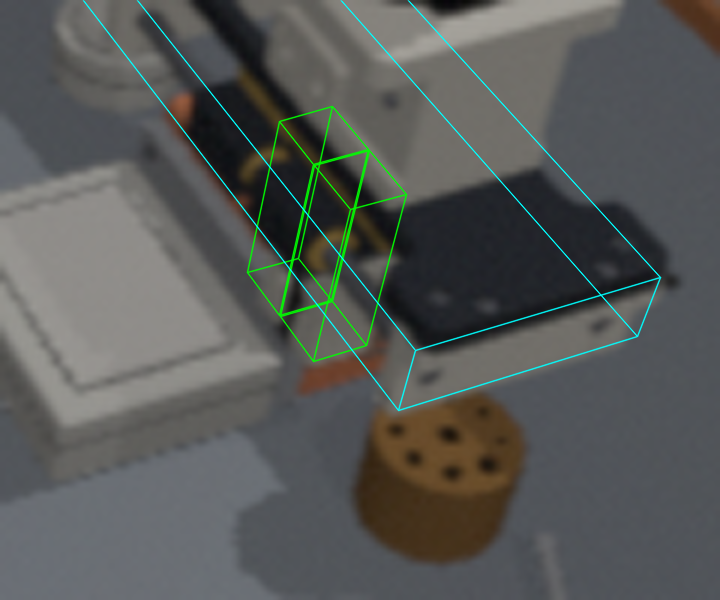

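```bash
python3 - <<'E'
from h import *
s=ctrl.snapshot("scene");p=proj(s,ctrl.get_obs()["tool_pos"]+[0,0,.05])[0].astype(int);print(p)
cv2.imwrite("pics/q2.png",cv2.resize(s["image"][p[1]-50:p[1]+30,p[0]-50:p[0]+50,::-1],None,fx=8,fy=8,interpolation=cv2.INTER_CUBIC))
E
```

```text
[422 195]
```

View pics/q2.png

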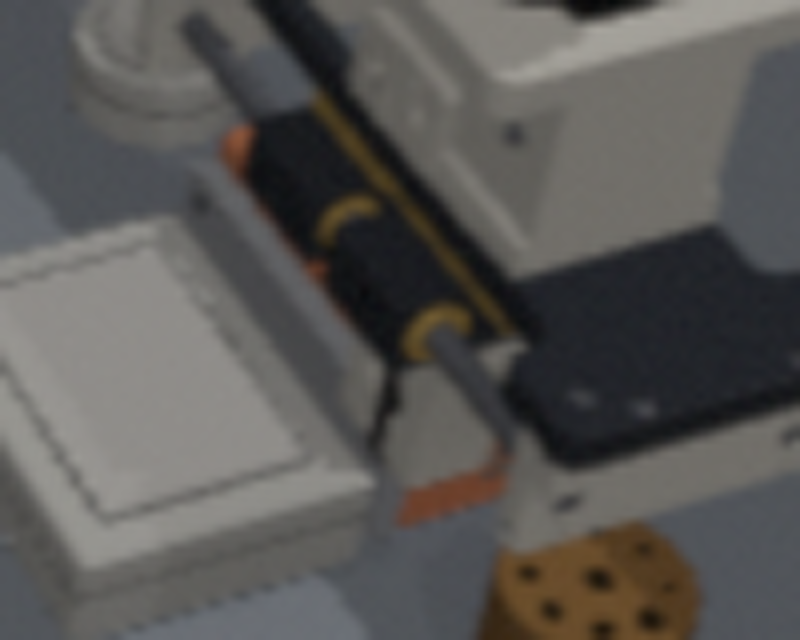

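jog_arm(
  commands=[
    {"x": 0.5, "y": 0, "z": 1.5, "roll": 0},
    {"x": 0, "y": 0, "z": 1.5, "roll": 0},
    {"x": 0, "y": 0, "z": 1.5, "roll": 0},
    {"x": 0, "y": 0, "z": 1.5, "roll": 0},
    {"x": 0, "y": 0, "z": 1.5, "roll": 0},
    {"x": 0, "y": 0, "z": 1.5, "roll": 0},
    {"x": 0, "y": 0, "z": 1.5, "roll": 0},
    {"x": 0, "y": 0, "z": 0.5, "roll": 0},
    {"x": 0, "y": 0, "z": 0, "roll": 0},
    {"x": 0, "y": 0, "z": 0, "roll": 0},
  ],
)

```text
clock: 18.2
tool_pos: [0.6654, 0.0597, -0.0342]
orientation: [-180.0, 0.0, -91.8]
force: [-0.2, 0.5, 1.0]
opening: 0.0005
```

```bash
python3 gl.py q3 .05; python3 -c "
from h import *
print(toolshift([.6335,.0605,-.034]))"
```

```text
18.25 [ 0.6655  0.0597 -0.0339] [-180.     0.   -91.8] [0.2 0.  0.7]
[0.02 3.21 0.01]
```

View pics/q3.png

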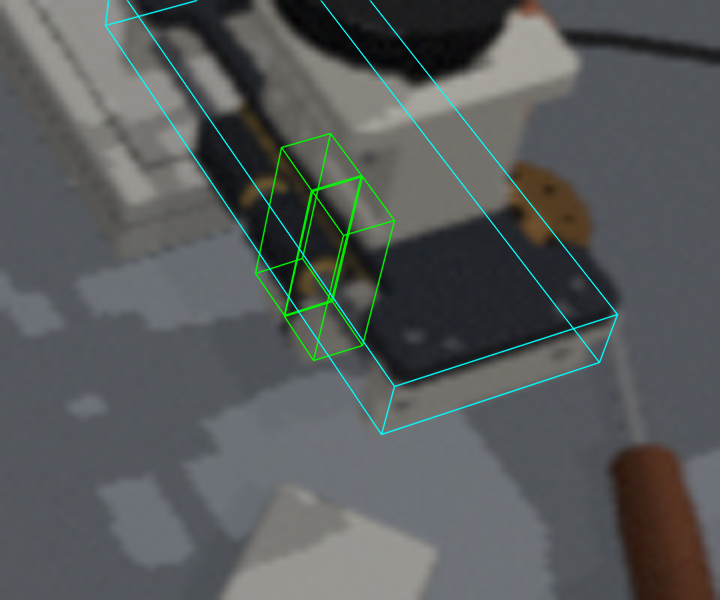

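jog_arm(
  commands=[
    {"x": 0, "y": 0.5, "z": 0, "roll": 0},
    {"x": 0, "y": 0.5, "z": 0, "roll": 0},
    {"x": 0, "y": 0.5, "z": 0, "roll": 0},
    {"x": 0, "y": 0.5, "z": 0, "roll": 0},
    {"x": 0, "y": 0.5, "z": 0, "roll": 0},
    {"x": 0, "y": 0.5, "z": 0, "roll": 0},
    {"x": 0, "y": 0.2, "z": 0, "roll": 0},
    {"x": 0, "y": 0.2, "z": 0, "roll": 0},
    {"x": 0, "y": 0.2, "z": 0, "roll": 0},
    {"x": 0, "y": 0, "z": 0, "roll": 0},
    {"x": 0, "y": 0, "z": 0, "roll": 0},
  ],
)

```text
clock: 19.35
tool_pos: [0.6293, 0.0608, -0.0341]
orientation: [-180.0, 0.0, -91.8]
force: [0.0, -0.2, 0.1]
opening: 0.0003
```

```bash
python3 gl.py q4 .05; python3 - <<'E'
from h import *
s=ctrl.snapshot("scene")
cv2.imwrite("pics/q5.png",cv2.resize(s["image"][150:230,350:450,::-1],None,fx=8,fy=8,interpolation=cv2.INTER_CUBIC))
E
```

```text
19.4 [ 0.6294  0.0608 -0.0341] [-180.     0.   -91.8] [ 0.5  0.6 -0.5]
```

View pics/q5.png

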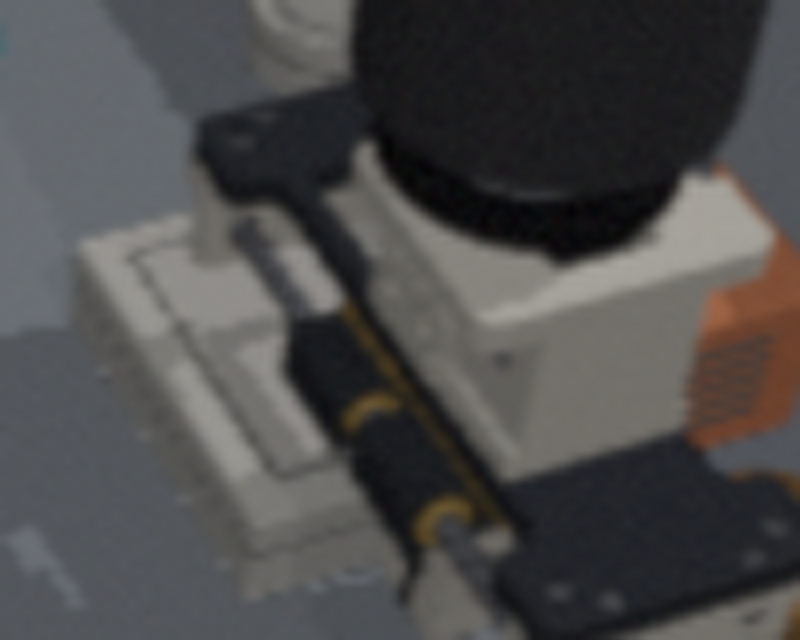

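```bash
python3 - <<'E'
from h import *
s=ctrl.snapshot("scene")
now=cv2.resize(s["image"][147:227,351:451,::-1],None,fx=8,fy=8,interpolation=cv2.INTER_CUBIC); ref=cv2.imread("pics/r1_scene.png")
g=lambda i:cv2.cvtColor(i,cv2.COLOR_BGR2GRAY).astype(np.float32)
for (x0,y0,x1,y1) in[(190,490,300,625),(40,240,130,340),(200,480,330,620)]:
    t=g(ref)[y0:y1,x0:x1]; w=g(now)[y0-30:min(y1+15,640),x0-30:x1+30]
    r=cv2.matchTemplate(w,t,cv2.TM_CCOEFF_NORMED);_,m,_,l=cv2.minMaxLoc(r);print(m,l[0]-30,l[1]-30,r.shape)
E
```

```text
0.9210361838340759 -3 2 (46, 61)
0.9872961044311523 -2 -2 (46, 61)
0.8615175485610962 -5 -1 (46, 61)
```

jog_arm(
  commands=[
    {"x": 0, "y": 0.1, "z": 0, "roll": 0},
    {"x": 0, "y": 0.1, "z": 0, "roll": 0},
    {"x": 0, "y": 0, "z": 0, "roll": 0},
    {"x": 0, "y": 0, "z": 0, "roll": 0},
  ],
)

```text
clock: 19.9
tool_pos: [0.6273, 0.0608, -0.0341]
orientation: [-180.0, 0.0, -91.8]
force: [2.4, -0.1, -0.2]
opening: 0.0003
```

```bash
python3 - <<'E'
from h import *
print(ctrl.get_obs()["tool_pos"])
s=ctrl.snapshot("scene")
now=cv2.resize(s["image"][147:227,351:451,::-1],None,fx=8,fy=8,interpolation=cv2.INTER_CUBIC); ref=cv2.imread("pics/r1_scene.png")
g=lambda i:cv2.cvtColor(i,cv2.COLOR_BGR2GRAY).astype(np.float32)
for (x0,y0,x1,y1) in[(190,490,300,625),(40,240,130,340),(60,250,160,420)]:
    t=g(ref)[y0:y1,x0:x1]; w=g(now)[y0-30:min(y1+15,640),x0-30:x1+30]
    r=cv2.matchTemplate(w,t,cv2.TM_CCOEFF_NORMED);_,m,_,l=cv2.minMaxLoc(r);print(m,l[0]-30,l[1]-30,r.shape)
cv2.imwrite("pics/q6.png",now)
E
```

```text
[ 0.62725687  0.06082593 -0.03409181]
0.9046357870101929 -7 -4 (46, 61)
0.9839377999305725 -5 -6 (46, 61)
0.9726629257202148 -5 -7 (46, 61)
```

View pics/q6.png

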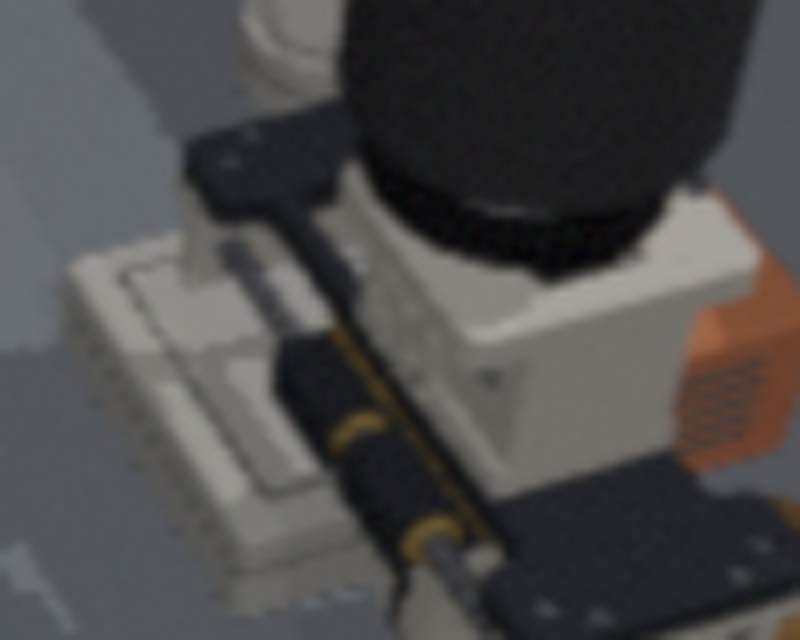

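jog_arm(
  commands=[
    {"x": 0, "y": -1, "z": 0, "roll": 0},
    {"x": 0, "y": -1.5, "z": 0, "roll": 0},
    {"x": 0, "y": -0.5, "z": -2.5, "roll": 0},
    {"x": 0, "y": 0, "z": -3.5, "roll": 0},
    {"x": 0, "y": 0, "z": -4, "roll": 0},
    {"x": 0, "y": 0, "z": -4, "roll": 0},
    {"x": 3.5, "y": 2.2, "z": 0, "roll": 0},
    {"x": 3.5, "y": 2.2, "z": 0, "roll": 0},
    {"x": 3.5, "y": 2.2, "z": 0, "roll": 0},
    {"x": 3.5, "y": 2.2, "z": 0, "roll": 0},
    {"x": 3.5, "y": 2.2, "z": 0, "roll": 0},
    {"x": 2, "y": 0, "z": 0, "roll": 0},
  ],
  gripper=5,
)

```text
clock: 21.15
tool_pos: [0.5383, -0.1336, 0.1061]
orientation: [179.9, 0.0, -91.9]
force: [1.9, 0.7, -0.0]
opening: 0.05
```

```bash
python3 rel.py r2
```

```text
21.25 [ 0.5405 -0.1339  0.1062]
scene tin [ 0.5491  0.0634 -0.0411] -2.36 0.041
crop origin 351 147
top none
```

View pics/r2_scene.png

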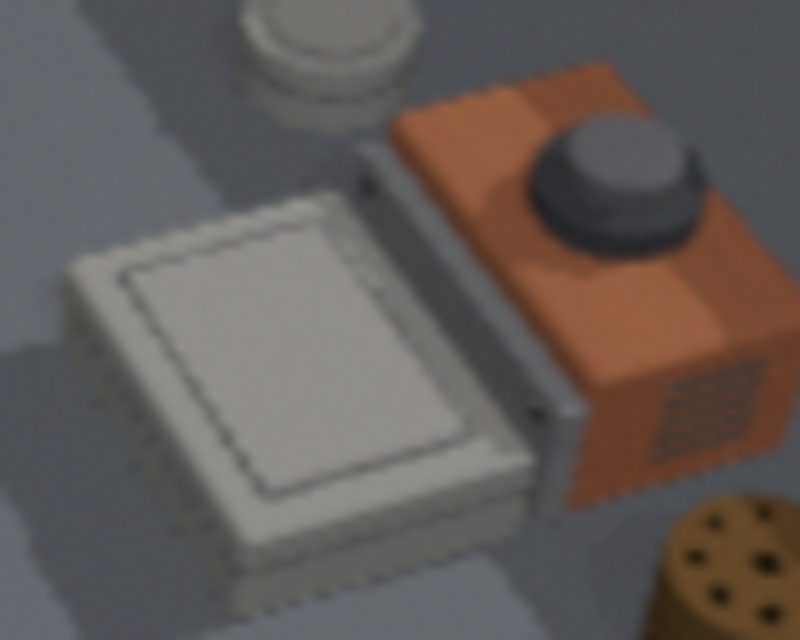

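jog_arm(
  commands=[
    {"x": -3.1, "y": -0.15, "z": 0, "roll": 0},
    {"x": -3.1, "y": -0.15, "z": 0, "roll": 0},
    {"x": -3.1, "y": -0.15, "z": 0, "roll": 0},
    {"x": 0, "y": 0, "z": 2.3, "roll": 0},
    {"x": 0, "y": 0, "z": 2.3, "roll": 0},
    {"x": 0, "y": 0, "z": 2.3, "roll": 0},
    {"x": 0, "y": 0, "z": 2.3, "roll": 0},
    {"x": 0, "y": 0, "z": 2.3, "roll": 0},
    {"x": 0, "y": 0, "z": 1.5, "roll": 0},
    {"x": 0, "y": 0, "z": 1, "roll": 0},
    {"x": 0, "y": 0, "z": 0, "roll": 0},
    {"x": 0, "y": 0, "z": 0, "roll": 0},
  ],
)

```text
clock: 22.65
tool_pos: [0.5489, -0.0383, -0.034]
orientation: [-180.0, -0.0, -91.7]
force: [-0.3, -0.5, -0.5]
opening: 0.05
```

```bash
python3 gl.py q7 .05
```

```text
22.7 [ 0.5491 -0.0383 -0.0338] [-180.     0.   -91.7] [-0.8 -0.7 -0.5]
```

View pics/q7.png

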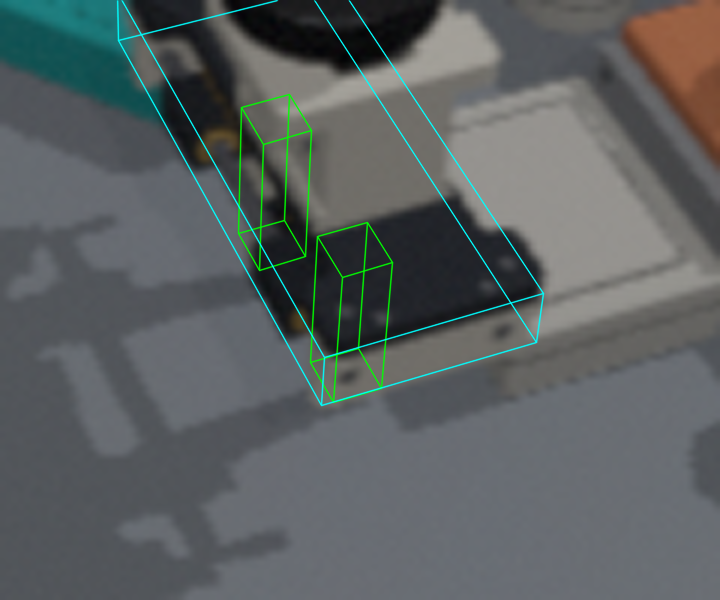

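jog_arm(
  commands=[
    {"x": -0.6, "y": 0.02, "z": 0, "roll": 0},
    {"x": -0.6, "y": 0.02, "z": 0, "roll": 0},
    {"x": -0.6, "y": 0.02, "z": 0, "roll": 0},
    {"x": -0.6, "y": 0.02, "z": 0, "roll": 0},
    {"x": -0.6, "y": 0.02, "z": 0, "roll": 0},
    {"x": -0.6, "y": 0.02, "z": 0, "roll": 0},
    {"x": -0.4, "y": 0.01, "z": 0, "roll": 0},
    {"x": -0.3, "y": 0.01, "z": 0, "roll": 0},
    {"x": -0.2, "y": 0.01, "z": 0, "roll": 0},
    {"x": -0.2, "y": 0.01, "z": 0, "roll": 0},
    {"x": 0, "y": 0, "z": 0, "roll": 0},
  ],
)

```text
clock: 23.8
tool_pos: [0.5483, 0.0083, -0.0342]
orientation: [180.0, 0.0, -91.8]
force: [0.5, 0.5, -0.2]
opening: 0.05
```

jog_arm(
  commands=[
    {"x": -0.15, "y": 0, "z": 0, "roll": 0},
    {"x": -0.15, "y": 0, "z": 0, "roll": 0},
    {"x": 0, "y": 0, "z": 0, "roll": 0},
  ],
)

```text
clock: 24.1
tool_pos: [0.5484, 0.0088, -0.0341]
orientation: [180.0, -0.1, -91.8]
force: [4.9, -15.8, -0.7]
opening: 0.0502
```

jog_arm(
  commands=[
    {"x": -0.05, "y": 0, "z": 0, "roll": 0},
    {"x": 0, "y": 0, "z": 0, "roll": 0},
  ],
)

```text
clock: 24.3
tool_pos: [0.5484, 0.0089, -0.0341]
orientation: [179.9, -0.2, -91.8]
force: [4.8, -18.2, -0.5]
opening: 0.05
```

jog_arm(
  commands=[
    {"x": 0.4, "y": 0, "z": 0, "roll": 0},
    {"x": 1, "y": 0, "z": 0, "roll": 0},
    {"x": 2, "y": 0, "z": 0, "roll": 0},
    {"x": 1, "y": 0, "z": -3, "roll": 0},
    {"x": 1, "y": 0, "z": -4, "roll": 0},
    {"x": 3, "y": 0, "z": -4, "roll": 0},
    {"x": 4, "y": 0, "z": -4, "roll": 0},
    {"x": 2, "y": 0, "z": 0, "roll": 0},
    {"x": 0, "y": 0, "z": 0, "roll": 0},
  ],
  gripper=0,
)

```text
clock: 25.2
tool_pos: [0.5446, -0.1295, 0.1125]
orientation: [-179.8, 0.0, -91.9]
force: [-0.3, 0.1, 0.2]
opening: 0.0008
```

```bash
python3 rel.py r3
```

```text
25.3 [ 0.5437 -0.1278  0.1109]
scene tin [ 0.5472  0.0689 -0.0928] -5.32 0.128
crop origin 351 147
top none
```

View pics/r3_scene.png

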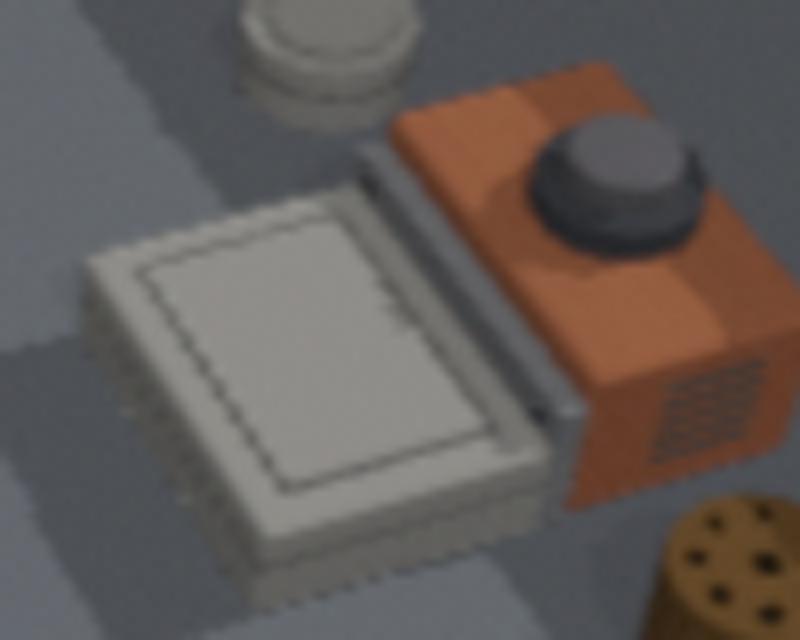

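```bash
python3 - <<'E'
from h import *
from scipy.optimize import least_squares
s=ctrl.snapshot("scene"); u=lambda p:np.array([351+p[0]/8-.5,147+p[1]/8-.5])
def pose(obs,x0):
    def f(d):
        c,q=np.cos(d[2]),np.sin(d[2])
        return np.concatenate([proj(s,[d[0]+c*a-q*b,d[1]+q*a+c*b,z])[0]-u(p) for p,a,b,z in obs])
    r=least_squares(f,x0); return r.x,f(r.x).reshape(-1,2).round(1).tolist()
D=[((600,387),.06,-.037,.056),((393,118),-.06,-.037,.056),((608,62),-.06,.037,.056),((563,418),.06,-.045,.046),((363,152),-.06,-.045,.046),((545,520),.06,-.045,0)]
T=[((552,453),.06,.045,.034),((268,543),.06,-.045,.034),((86,262),-.06,-.045,.034),((358,186),-.06,.045,.034),((257,610),.06,-.045,0),((545,522),.06,.045,0)]
d,e=pose(D,[.55,.155,0]);print(d,np.degrees(d[2]),e)
t,e=pose(T,[.55,.06,0]);print(t,np.degrees(t[2]),e)
c,q=np.cos(d[2]),np.sin(d[2]);r=t[:2]-d[:2];print("rel",c*r[0]+q*r[1],-q*r[0]+c*r[1]+.09,np.degrees(t[2]-d[2]))
E
```

```text
[ 0.55086949  0.15871603 -0.0272786 ] -1.5629486692335544 [[-0.0, -0.2], [-0.3, -0.3], [0.3, -0.8], [0.6, 0.1], [-0.1, -0.6], [-0.4, 1.4]]
[ 0.5488072   0.06850946 -0.02313686] -1.3256445811859656 [[1.2, -0.4], [0.0, -0.6], [-0.5, -0.9], [-0.2, -0.9], [-0.1, 1.3], [-0.4, 1.3]]
rel 0.0003988817437436637 -0.000229250676311743 0.23730408804758887
```

Relative pose of the tin on the plate: 0.4 mm off centre, −0.2 mm gap, 0.24° – home. Now the button.

jog_arm(
  commands=[
    {"x": -3.6, "y": 0.02, "z": 0, "roll": 0},
    {"x": -3.6, "y": 0.02, "z": 0, "roll": 0},
    {"x": -3.6, "y": 0.02, "z": 0, "roll": 0},
    {"x": -3.6, "y": 0.02, "z": 0, "roll": 0},
    {"x": -3.6, "y": 0.02, "z": 0, "roll": 0},
    {"x": -3.6, "y": 0.02, "z": 0, "roll": 0},
    {"x": -3.6, "y": 0.02, "z": 0, "roll": 0},
    {"x": -3.6, "y": 0.02, "z": 0, "roll": 0},
    {"x": 0, "y": 0, "z": 2, "roll": 0},
    {"x": 0, "y": 0, "z": 1.5, "roll": 0},
    {"x": 0, "y": 0, "z": 0, "roll": 0},
    {"x": 0, "y": 0, "z": 0, "roll": 0},
  ],
)

```text
clock: 26.75
tool_pos: [0.5514, 0.1606, 0.0761]
orientation: [180.0, -0.0, -91.7]
force: [0.5, 0.2, 1.4]
opening: 0.0006
```

```bash
python3 gl.py b1 .05;python3 -c "
from h import *
print(toolshift([.551,.1605,.04]))"
```

```text
26.8 [0.5519 0.1606 0.0767] [-180.    -0.   -91.7] [-0.  -0.1  0.7]
[0.01 0.09 3.67]
```

View pics/b1.png

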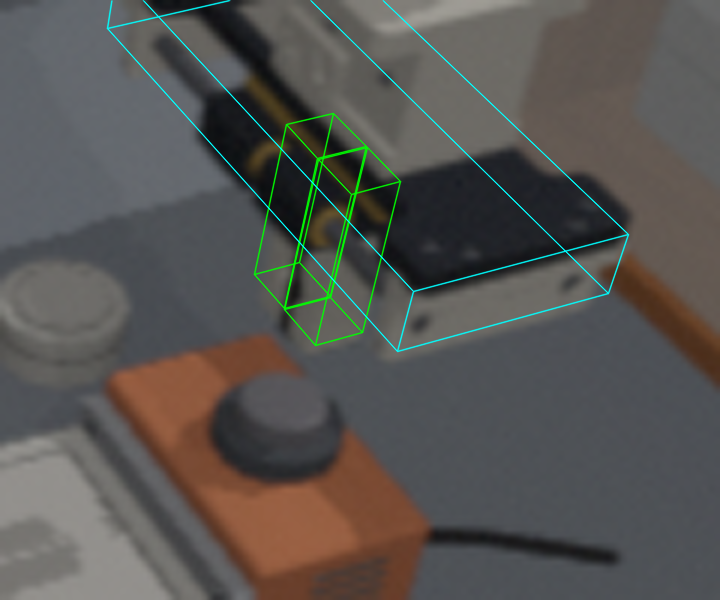

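```bash
python3 - <<'E'
from h import *
s=ctrl.snapshot("scene");t=ctrl.get_obs()["tool_pos"].copy();t[2]+=.05
c=proj(s,t)[0]; o=np.array([int(c[0]+10-60),int(c[1]-50)])
for z in(.072,.076,.08): print(z,(proj(s,[t[0],t[1],z])[0]+.5-o)*6)
E
```

```text
0.072 [281.33411546 422.81019885]
0.076 [283.19352905 414.85136312]
0.08 [285.06420319 406.84432895]
```

jog_arm(
  commands=[
    {"x": 0, "y": 0.09, "z": 1, "roll": 0},
    {"x": 0, "y": 0, "z": 1, "roll": 0},
    {"x": 0, "y": 0, "z": 0.7, "roll": 0},
    {"x": 0, "y": 0, "z": 0.5, "roll": 0},
    {"x": 0, "y": 0, "z": 0.3, "roll": 0},
    {"x": 0, "y": 0, "z": 0.2, "roll": 0},
    {"x": 0, "y": 0, "z": 0.2, "roll": 0},
    {"x": 0, "y": 0, "z": 0, "roll": 0},
    {"x": 0, "y": 0, "z": 0, "roll": 0},
  ],
)

```text
clock: 27.75
tool_pos: [0.5506, 0.1602, 0.0375]
orientation: [-180.0, -0.0, -91.8]
force: [-0.4, -0.9, 3.9]
opening: 0.0001
```

```bash
python3 gl.py b2 .05
```

```text
27.8 [0.5506 0.1603 0.0375] [-180.     0.   -91.8] [-1.6 -1.4  2.6]
```

View pics/b2.png

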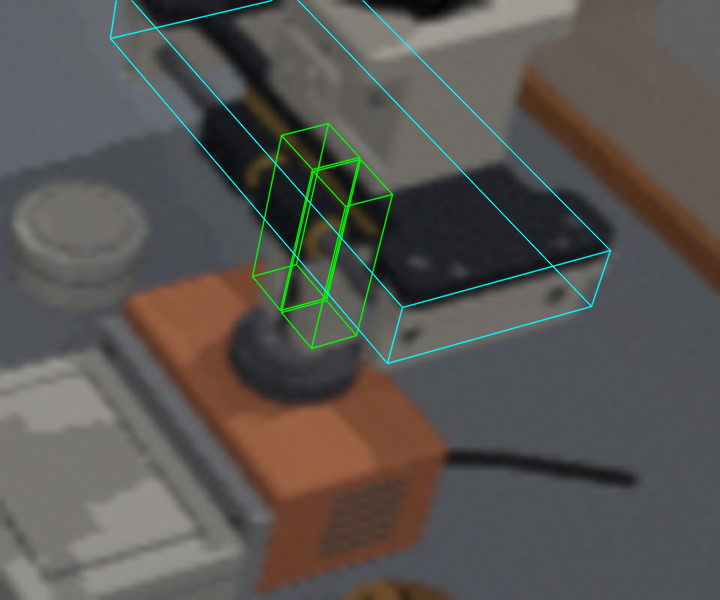

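jog_arm(
  commands=[
    {"x": 0, "y": 0, "z": 0.1, "roll": 0},
    {"x": 0, "y": 0, "z": 0.1, "roll": 0},
    {"x": 0, "y": 0, "z": 0.1, "roll": 0},
    {"x": 0, "y": 0, "z": 0, "roll": 0},
  ],
)

```text
clock: 28.2
tool_pos: [0.5509, 0.1604, 0.0354]
orientation: [-180.0, 0.0, -91.7]
force: [-5.7, -1.6, 12.4]
opening: 0.0003
```

jog_arm(
  commands=[
    {"x": 0, "y": 0, "z": 0.1, "roll": 0},
    {"x": 0, "y": 0, "z": 0.1, "roll": 0},
    {"x": 0, "y": 0, "z": 0, "roll": 0},
  ],
)

```text
clock: 28.5
tool_pos: [0.551, 0.1604, 0.0351]
orientation: [-179.9, 0.0, -91.7]
force: [-11.1, -2.5, 27.6]
opening: 0.0006
```

```bash
python3 gl.py b3 .043
```

```text
28.55 [0.551  0.1604 0.0351] [-179.9    0.   -91.7] [-11.6  -2.5  28.6]
```

View pics/b3.png

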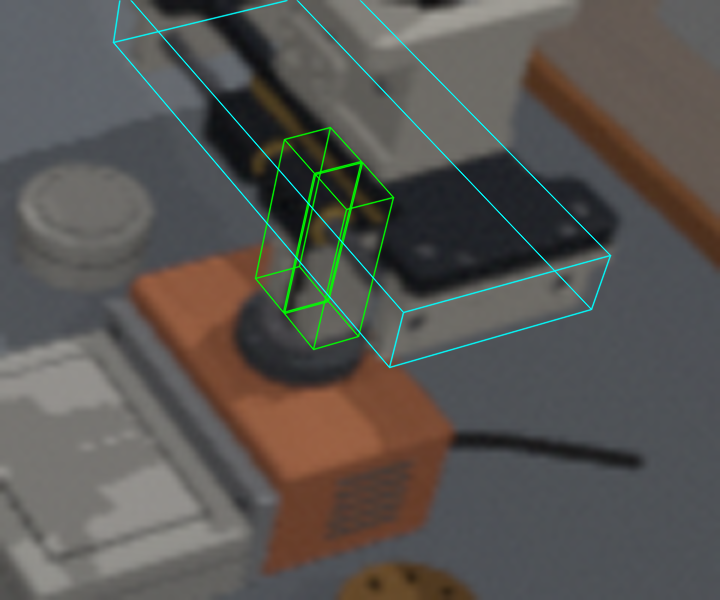

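The button is bottomed: z stalls at 0.035 while the force climbs to 28 N against a 4 N spring. Releasing and withdrawing.

jog_arm(
  commands=[
    {"x": 0, "y": 0, "z": -0.5, "roll": 0},
    {"x": 0, "y": 0, "z": -0.7, "roll": 0},
    {"x": 0, "y": 0, "z": -1.5, "roll": 0},
    {"x": 0, "y": 0, "z": -3, "roll": 0},
    {"x": 0, "y": 0, "z": -3, "roll": 0},
    {"x": 0, "y": 0, "z": -2, "roll": 0},
    {"x": 4, "y": 0, "z": 0, "roll": 0},
    {"x": 4, "y": 0, "z": 0, "roll": 0},
    {"x": 4, "y": 0, "z": 0, "roll": 0},
    {"x": 4, "y": 0, "z": 0, "roll": 0},
    {"x": 4, "y": 0, "z": 0, "roll": 0},
    {"x": 4, "y": 0, "z": 0, "roll": 0},
  ],
)

```text
clock: 29.75
tool_pos: [0.5434, -0.0808, 0.1393]
orientation: [-180.0, 0.0, -91.8]
force: [0.9, 0.3, -0.2]
opening: 0.0004
```

jog_arm(
  commands=[
    {"x": 4, "y": 0, "z": 0, "roll": 0},
    {"x": 4, "y": 0, "z": 0, "roll": 0},
    {"x": 4, "y": 0, "z": 0, "roll": 0},
    {"x": 4, "y": 0, "z": 0, "roll": 0},
    {"x": 0, "y": 0, "z": 0, "roll": 0},
    {"x": 0, "y": 0, "z": 0, "roll": 0},
  ],
)

```text
clock: 30.35
tool_pos: [0.5381, -0.2403, 0.1387]
orientation: [180.0, 0.0, -91.9]
force: [0.9, -0.2, 0.2]
opening: 0.0006
```

```bash
python3 rel.py r4; python3 - <<'E'
from h import *
for n in("scene","top"):
    cv2.imwrite(f"pics/fin_{n}.png",ctrl.snapshot(n)["image"][:,:,::-1])
a=cv2.imread("pics/r3_scene.png").astype(int);b=cv2.imread("pics/r4_scene.png").astype(int);print(np.abs(a-b).max(2).mean(),np.abs(a-b).max())
E
```

```text
30.45 [ 0.5384 -0.2389  0.139 ]
scene tin [ 0.5484  0.0687 -0.0532] -3.05 0.051
crop origin 351 147
top none
1.20582421875 9
```

View pics/r4_scene.png

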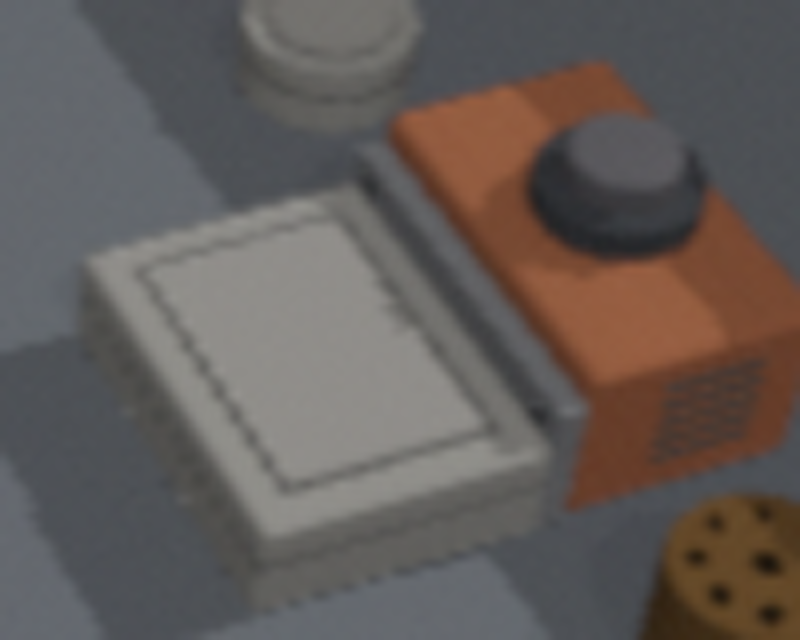

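View pics/fin_scene.png

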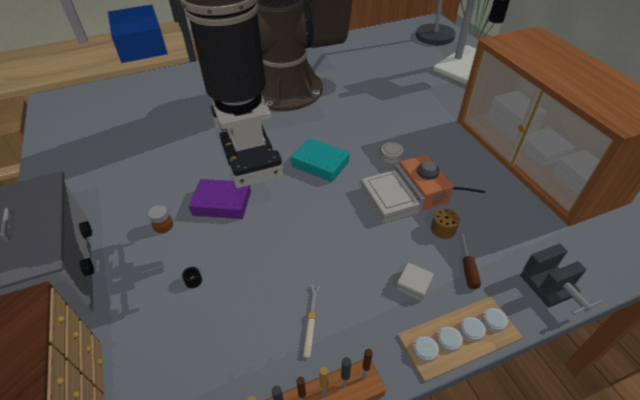

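View pics/fin_top.png

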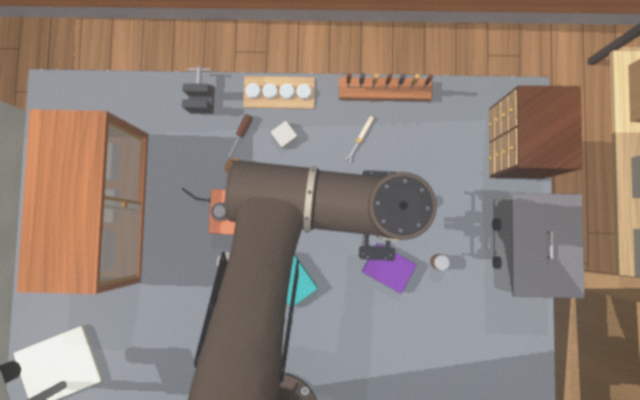

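```bash
python3 -c "
from plant import ctrl
print(ctrl.close_job(), ctrl.get_obs()['clock'])"
```

```text
the job is handed in; nothing more can be done
the job is handed in; nothing more can be done
```

The bare-metal oblong tin lies flat and centred against the demagnetizer's plate. The button was then pressed fully down and has come up again. I handed the job in at about 30.5 s of the 56 s allowed; no verdict was reported.

- **Pushing:** I pushed the tin with two open fingertips and turned it square on the way. A small nudge of about 3 mm on its end centred it, and I then pressed it onto the plate, where it stopped with about 18 N.
- **Tin check:** Measured by its corners in the scene camera, the tin is 0.4 mm off centre, with no measurable gap (−0.2 mm) and 0.24° off parallel.
- **Button check:** The closed fingertips bottomed the button: the height stopped changing while the force rose to about 28 N, against a spring of about 4 N. The last picture shows it up again. The crop of tin, plate and button matches the one from before the press, and I saw nothing else displaced in the last full views. The arm hid part of the top view, including the tin itself.

**What disagreed:**
- **Height reading:** The reported TCP height was about 45–50 mm lower than the real fingertip height seen in both cameras. The first approach passed over the tin without touching it, and I corrected for this from the images.
- **Cameras:** The two cameras disagreed by about 5 mm in y. I judged the final fit from relative measurements in the scene camera only.
- **Tin angle:** The rougher outline fit put the tin's angle at −3.05°, against −1.3° from the corners and about −1.6° for the plate. I trusted the corners and the stop against the plate, because the outline fit had read about 1° low earlier too.

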